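# Borescope check of a sleeve in a blackout carton

## Task

Get ready to look for cracks in the sleeve that stands in the blackout carton, its bore freshly coated with developer: first fold the short plain flap down flat, then the long flap with the black guide bush over it, so that no light gets in. Then take the borescope by its handpiece out of its stand, lower its stem upright through the guide bush into the sleeve, centred and without ever touching the bush, the flaps or the sleeve, until the yellow band on the stem is level with the top of the bush. Finish while still holding it there, hanging free and steady for the picture, and leave the jar, the spray can and the tape measure alone.

Things in the scene. Friction and masses are not known exactly. Their poses are not given: they have to be found in the camera images.
- carton: Brown cardboard blackout carton, black inside, fixed to the bench; 200 (its x) x 190 (its y) x 110 mm high. Origin: centre of its underside; z up. Its front and back end flaps are already folded in and stay. The plain short flap is creased along its right (-y) top edge, the long flap with the guide bush along its left (+y) top edge; both start standing open, leaning outward. The steel sleeve stands at its centre.
- inner_flap (a joint): Crease of the short plain flap (200 mm along x, 72 mm wide, 5 mm thick): 0 = folded flat over the carton, pi/2 = upright, above pi/2 = leaning outward to the carton's -y; it stands open at 1.75 to 2.15 rad at the start. The crease is stiff: the flap stays where it is left (0.06 N m of friction; about 1 to 2 N at its edge moves it).
- outer_flap (a joint): Crease of the long flap (200 mm along x, 130 mm wide, 5 mm thick) with the black guide bush: 0 = flat over the carton and over the edge of the short flap, pi/2 = upright, above pi/2 = leaning outward to the carton's +y; it stands open at 1.75 to 2.15 rad at the start. Stiff like the other, stays where it is left.
- inner_flap_hinge (a point): Middle of the short flap's crease line, at the underside of the flap (on the carton, 95 mm to -y of its axis, 110 mm above the bench). Axes as the carton.
- outer_flap_hinge (a point): Middle of the long flap's crease line, at the underside of the flap (on the carton, 95 mm to +y of its axis, 116 mm above the bench). Axes as the carton.
- guide_mouth (a point): Centre of the upper rim of the black plastic guide bush in the long flap: straight hole of 20 mm diameter, 12.5 mm deep; outside diameter 32 mm with a 38 mm flange; it stands 7.5 mm proud of the flap's outer face. It lies midway along the flap, 95 mm from the crease. With the flap flat it is 128.5 mm above the bench, on the axis of the carton and of the sleeve. z: along the hole, up when the flap is flat.
- sleeve_mouth (a point): Centre of the top of the steel sleeve that stands fixed upright in the carton, 90 mm above the bench: outside diameter 44 mm, bore 22 mm, 80 mm high, coaxial with the guide bush when the long flap is flat. Hidden once the flaps are shut.
- scope_stand: Fixed stand of the borescope: round dark foot of 88 mm diameter with an aluminium tube (outside 32 mm, bore 16 mm) up to 126 mm above the bench, open at the top. Origin: centre of its underside; z up.
- borescope: Cordless rigid borescope, 0.12 to 0.21 kg, standing upright in its stand, shoulder on the tube's rim. Origin: centre of the shoulder, the underside of the handpiece; z up along the stem's axis. Grey handpiece above the origin: 36 (its x) x 24 (its y) x 58 mm high, with flat rubber grips on its two y faces; grasp it across y, about 30 mm above the shoulder. Straight steel stem below the origin, 10 mm in diameter, 110 mm long (13 mm diameter over the first 7 mm).
- scope_mark (a point): Middle of the 6 mm wide yellow band round the stem, on its axis 30 mm below the shoulder (80 mm above the tip).
- scope_tip (a point): Centre of the black end of the stem, 110 mm below the shoulder.
- glass_jar: Jar with a lid, 65 mm in diameter, 92 mm high; loose bystander. Origin: centre of its underside.
- developer_can: Grey and green spray can with a black cap, 63 mm in diameter, 203 mm high; loose bystander. Origin: centre of its underside.
- tape_measure: Yellow tape measure, 36 (its x) x 84 (its y) x 62 mm high; loose bystander. Origin: centre of its underside.
Mind the look-alikes: they are no part of the job. There is more than one size of the borescope; the one meant has the size given above.

How it is judged:
By the outcome, as a careful person would: the job done as asked, in the order asked, and still so for the second after the job is handed in, while the arm keeps its last pose, push and grip.
It also fails if it takes over 67 s, if anything falls off the work surface, if the arm or the gripper's body presses on something with over 40 N, if the wrist force passes 120 N, or if a joint passes its speed limit or range.

## Robot

A 6-joint arm with a two-finger parallel gripper is mounted at the origin on a cart in front of the work surface, level with it; the furniture and walls round the work are solid. World frame = base frame: x ahead of the robot, y to its left, z up, the work surface at z = 0. Lengths are in m, angles in rad, forces in N, time in s.
With the tool pointing down it reaches from about 0.3 to 0.85 m from the base axis. Payload 5.4 kg.
Tool frame: the origin (TCP) lies at the very end of the fingers, on their centre line; the grasp point (between the pads) lies 19 mm behind it; y points along the fingers, z is the direction in which the jaws open and shut, and the axes are right-handed (so a half turn about y gives the same grasp; the last joint's range is limited). The gripper opens to 85 mm and grips with 20 to 120 N. Pads are 22 mm wide; open, the fingers measure 114 mm over their backs; the gripper's body (76 mm by 85 mm) begins 54 mm behind the grasp point. The pads swing forward as they close: fully open they stand 13 mm farther back than shut.
Start: joints at [-1.528, 0.158, 1.597, -0, 1.386, -0.21], TCP at [0.144, -0.557, 0.231] pointing down, gripper open.
Joint ranges: [-2.91, 2.91], [-0.94, 2.29], [0.18, 2.7], [-1.29, 4.43], [0.17, 2.64], [-3, 3]. Speed limits (rad/s): [2.57, 2.57, 3.14, 3.14, 3.14, 3.14].

## Interface

Orientations are given as a unit quaternion [x, y, z, w].
In Python, from workcell import * gives the robot as it stands.
- The arm moves only by the shell command python3 -m handwheel 'ROWS' [OPENING] [FORCE]. ROWS is JSON, a list of rows, each a list of 6 numbers: the shift along the tool's x, y, z normalised to -1 to 1, where 1 is 0.25 m, then the turn, a rotation vector about the tool's x, y, z normalised to -1 to 1, where 1 is 90 degrees. In form: [[x, y, z, ax, ay, az], ...]. A call has 1 to 5 rows; each row is the pose to reach, as a shift and turn from the pose commanded when the call began, along the tool's axes at that moment; what a row does not reach only later rows make up. A row lasts 1/8 s, in which the tool goes at most 62.5 mm and 10.7 degrees, less where a joint would pass 70% of its speed; a pose out of reach is approached as far as the arm can. A call with a number of a shift or a turn outside -1 to 1 is refused whole. A call with a gripper value outside its range is refused whole. OPENING is the gripper's target within -1 to 1 (shut at 1, half-way at 0, fully open at -1), set as the call begins (- or left out, the last holds). The fingers move at their own pace and stop on an object; FORCE is the grip in N (left out, the last holds). Time passes only in rows, so rows that repeat a pose let the fingers close. It gives the time, the measured TCP pose, the force and the opening at its end, in the units of the state.
- state(): the state, without advancing time (a new reading comes with each control period).
- grab_frame(name): name is "scene" or "side" or "wrist"; returns a dict with "color" (480x640x3 uint8, red, green, blue), "K" (3x3 intrinsics, pixels), "camera_from_world" (4x4, takes a point from world to camera coordinates); the wrist camera has in their place "mount" (4x4, takes a point from camera to tool coordinates, whose origin is the TCP and whose axes are the tool frame's). Camera axes: x right, y down, z forward; pixel columns grow to the right and rows downward; lengths in m; the calibration is good to about 2 mm. A picture is of the moment at which its call begins: read the wrist's pose just before it. There is no depth.
- sign_off(): hands the job in, once; it reports no verdict.
The state is a dict: "time_s": time; "qpos": joint angles; "joint_vel": joint speeds; "joint_torque": joint torques, N m; "tool_pos": TCP position; "orientation": TCP orientation; "force": force on the tool from outside, world axes, zero at the start; "moment": the same for the moment, N m; "gripper_width": finger opening in m.
Only numpy, scipy, OpenCV 4.12 (cv2) and the standard library are available. Lean on these libraries where they do the work, as an engineer would, in place of code of your own. Each camera call takes 0.05 s, during which the arm holds its last target.

## Working session

There is one attempt and no reset: what is moved stays moved. The work goes in short steps, Python scripts to look and compute and a shell command to move; the robot and the scene stay as the last step left them, time stands still between calls to the robot, and variables do not carry over. Pictures are saved under pics/ and viewed, and the job is handed in when it is done.

```bash
mkdir -p pics; ls; python3 - <<'E'
from workcell import *
import cv2
s=state();print(s)
for n in("scene","side","wrist"):
    f=grab_frame(n);cv2.imwrite(f"pics/{n}0.png",f["color"][:,:,::-1]);print(n,f["K"].tolist(),[ (k,f[k].round(4).tolist()) for k in f if k not in("color","K")])
E
```

```text
pics
{'time_s': 0.0, 'qpos': array([-1.52807825e+00,  1.59051509e-01,  1.59824326e+00,  3.01515251e-05,
        1.38617618e+00, -2.10130603e-01]), 'joint_vel': array([-0.00074932, -0.000326  ,  0.00164068, -0.0002167 ,  0.00102341,
        0.00110055]), 'joint_torque': array([ 1.68499817e-03, -3.95999050e+01, -3.31430376e+01, -8.50103356e-05,
        8.38369655e-03, -6.03190585e-06]), 'tool_pos': array([ 0.14378923, -0.55611653,  0.23030999]), 'orientation': array([-0.08908961,  0.70212423, -0.70080248,  0.08922153]), 'force': array([-0.40500225, -0.21443441,  0.52267822]), 'moment': array([ 0.0060694 , -0.00623065, -0.00830784]), 'gripper_width': 0.08525271942752524}
scene [[447.8103056791255, 0.0, 323.5581005264158], [0.0, 447.8103056791255, 235.73303391191726], [0.0, 0.0, 1.0]] [('camera_from_world', [[-0.6136, -0.7893, 0.0198, 0.4624], [-0.5272, 0.3909, -0.7545, 0.3466], [0.5878, -0.4734, -0.656, 0.6922], [0.0, 0.0, 0.0, 1.0]])]
side [[436.6432174295576, 0.0, 310.9592582945908], [0.0, 436.6432174295576, 236.7202065977684], [0.0, 0.0, 1.0]] [('camera_from_world', [[0.8817, -0.4715, 0.0183, -0.5075], [-0.2964, -0.5837, -0.7559, 0.3296], [0.3671, 0.6611, -0.6544, 0.7641], [0.0, 0.0, 0.0, 1.0]])]
wrist [[357.7293291713368, 0.0, 319.3681266312996], [0.0, 357.7293291713368, 243.27362412405498], [0.0, 0.0, 1.0]] [('mount', [[0.0006, 0.9606, 0.2779, -0.0702], [0.0005, -0.2779, 0.9606, -0.1436], [1.0, -0.0005, -0.0006, 0.0], [0.0, 0.0, 0.0, 1.0]])]
```

View pics/scene0.png

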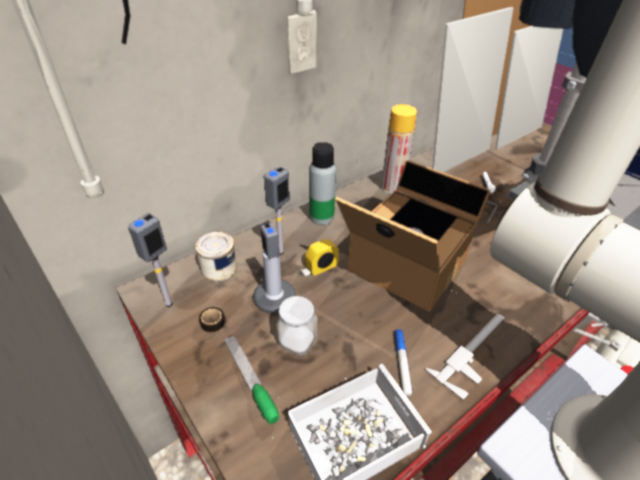

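View pics/side0.png

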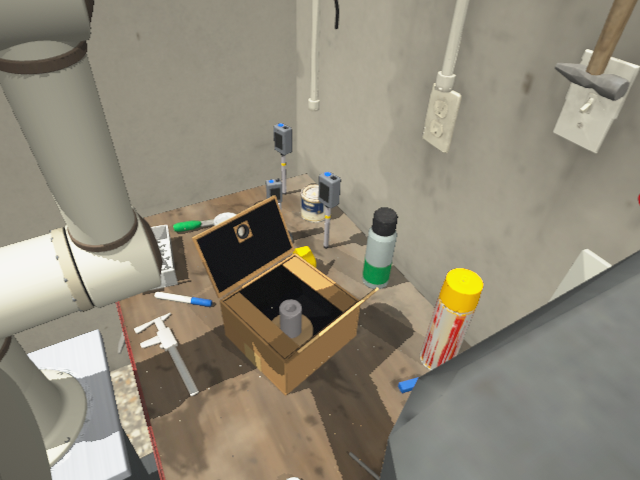

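View pics/wrist0.png

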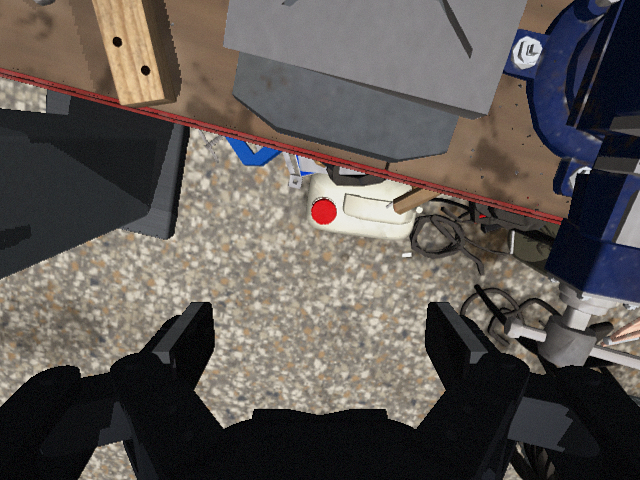

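```bash
python3 - <<'E'
import cv2
a=cv2.imread("pics/scene0.png");b=cv2.imread("pics/side0.png")
cv2.imwrite("pics/c1.png",cv2.resize(a[150:320,320:500],None,fx=4,fy=3.5,interpolation=2)[:600])
cv2.imwrite("pics/c1.png",cv2.resize(a[155:305,330:500],None,fx=4,fy=4,interpolation=2))
cv2.imwrite("pics/c2.png",cv2.resize(b[190:395,190:390],None,fx=2.9,fy=2.9,interpolation=2))
cv2.imwrite("pics/c3.png",cv2.resize(a[160:320,110:300],None,fx=3.7,fy=3.7,interpolation=2))
cv2.imwrite("pics/c4.png",cv2.resize(b[110:270,250:400],None,fx=3.7,fy=3.7,interpolation=2))
E
```

```text
(no output)
```

View pics/c1.png

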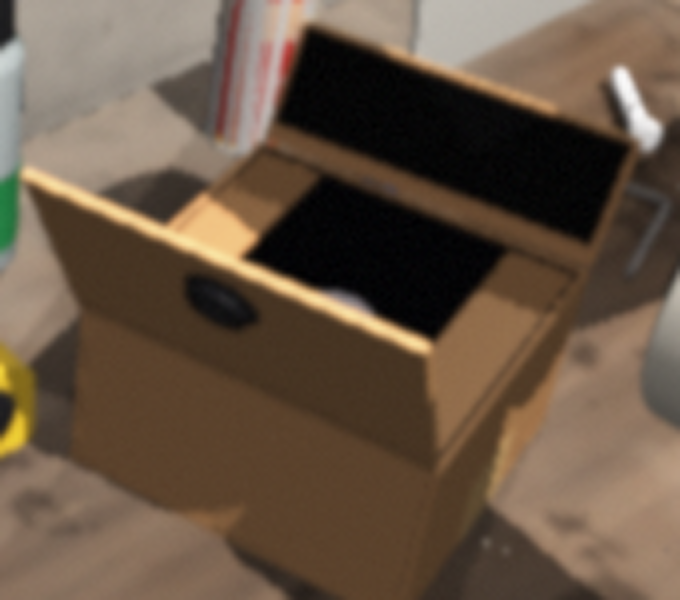

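View pics/c2.png

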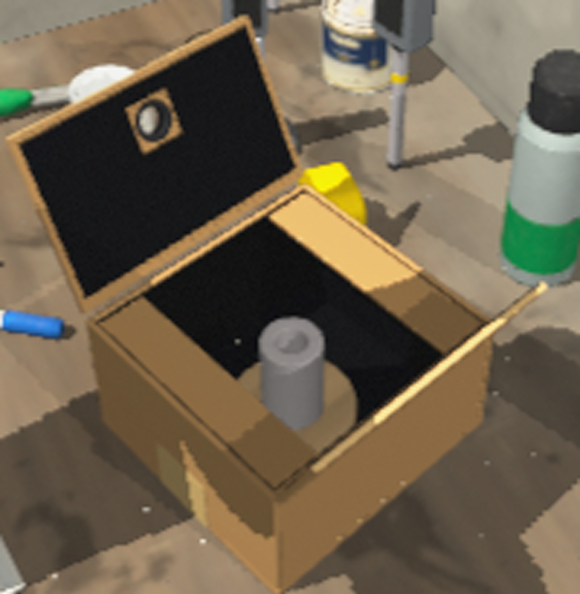

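View pics/c3.png

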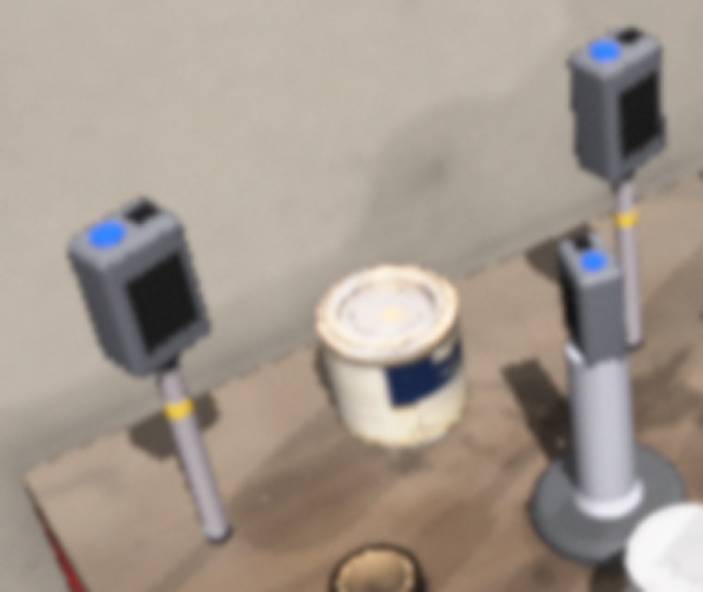

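View pics/c4.png

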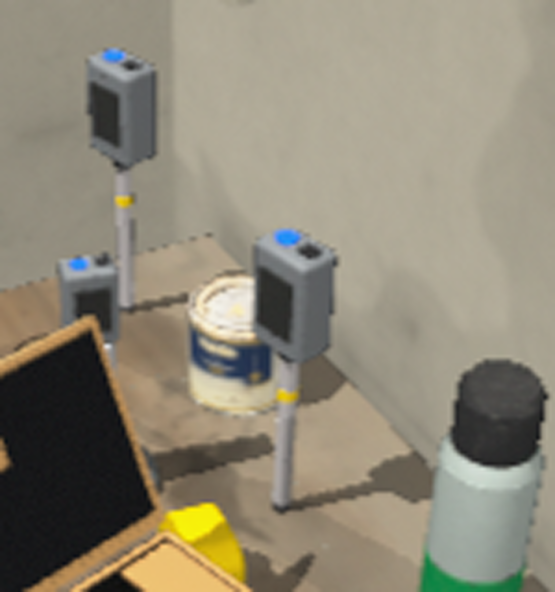

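```bash
cat > h.py <<'E'
import numpy as np, cv2
from scipy.spatial.transform import Rotation as R
from scipy.optimize import least_squares
from workcell import *
K={"scene":np.array([[447.81,0,323.558],[0,447.81,235.733],[0,0,1]]),"side":np.array([[436.643,0,310.959],[0,436.643,236.72],[0,0,1]])}
import os,pickle
def cams():
    if not os.path.exists("cams.pkl"):
        pickle.dump({n:grab_frame(n)["camera_from_world"] for n in K},open("cams.pkl","wb"))
    return pickle.load(open("cams.pkl","rb"))
T=cams()
def proj(n,P):
    P=np.atleast_2d(P);c=P@T[n][:3,:3].T+T[n][:3,3];u=c@K[n].T;return u[:,:2]/u[:,2:]
def onz(n,uv,z):
    d=T[n][:3,:3].T@np.linalg.inv(K[n])@np.array([*uv,1]);o=-T[n][:3,:3].T@T[n][:3,3];return o+d*(z-o[2])/d[2]
def rz(a):return R.from_euler("z",a).as_matrix()
def save(n,name,box=None,s=1):
    f=grab_frame(n);im=f["color"][:,:,::-1]
    if box:im=im[box[1]:box[3],box[0]:box[2]]
    cv2.imwrite(f"pics/{name}.png",cv2.resize(im,None,fx=s,fy=s,interpolation=2));return f
def wproj(P,s,f):  # world point to wrist pixel
    Rt=R.from_quat(s["orientation"]).as_matrix();p=Rt.T@(np.asarray(P)-s["tool_pos"])
    M=f["mount"];c=M[:3,:3].T@(p-M[:3,3]);u=f["K"]@c;return u[:2]/u[2]
def wray(uv,s,f,z):
    Rt=R.from_quat(s["orientation"]).as_matrix();M=f["mount"]
    d=Rt@M[:3,:3]@np.linalg.inv(f["K"])@np.array([*uv,1]);o=Rt@M[:3,3]+s["tool_pos"];return o+d*(z-o[2])/d[2]
def flapO(th,r,t,x=0):return np.array([x,.095-r*np.cos(th)+t*np.sin(th),.116+r*np.sin(th)+t*np.cos(th)])
def flapI(th,r,t,x=0):return np.array([x,-.095+r*np.cos(th)-t*np.sin(th),.110+r*np.sin(th)+t*np.cos(th)])
E
cat > fit.py <<'E'
from h import *
S=lambda u,v:(u/2.9+190,v/2.9+190); C=lambda u,v:(u/4+330,v/4+155)
def model(p):
    x,y,a,ti,to=p
    o=[("side",(-.1,-.095,0),S(278,588)),("side",(-.1,-.095,.11),S(278,495)),("side",(.1,-.095,.11),S(492,345)),("side",(-.1,.095,.11),S(90,320)),("side",(.1,.095,.11),S(303,187)),
    ("side",flapO(to,.13,0,-.1),S(10,137)),("side",flapO(to,.13,0,.1),S(247,18)),("side",flapI(ti,.072,0,.1),S(547,286)),
    ("scene",(-.1,.095,.11),C(435,472)),("scene",(.1,.095,.11),C(82,312)),("scene",(-.1,-.095,.11),C(580,272)),
    ("scene",flapO(to,.13,.0025,.1),C(25,175)),("scene",flapO(to,.13,.0025,-.1),C(432,350)),("scene",flapI(ti,.072,.0025,.1),C(310,28)),("scene",flapI(ti,.072,.0025,-.1),C(637,145)),
    ("scene",flapO(to,.095,.0125,0),C(222,302)),("side",(0,0,.09),S(292,340))]
    M=rz(a);return np.array([proj(n,M@np.array(P)+[x,y,0])[0]-uv for n,P,uv in o])
if __name__=="__main__":
    r=least_squares(lambda p:model(p).ravel(),[.5,0,.3,1.9,1.9],loss="soft_l1");print(r.x.round(4));print(model(r.x).round(1).tolist())
    c=onz("scene",(274.3,295.9),.01);t=onz("scene",(271.4,256),.126);print("stand",c,t)
    for n in ("scene","side"):print(n,"campos",(-T[n][:3,:3].T@T[n][:3,3]).round(2))
    print("can",onz("scene",(322,215),0),"redcan",onz("scene",(395,190),0),onz("side",(440,365),0),"tape",onz("scene",(322,268),0),"jar",onz("scene",(297,340),0),"fake",onz("scene",(168,305),0),onz("side",(283,193),0),onz("side",(326,247),0))
E
python3 fit.py
```

```text
[ 0.5037 -0.0443  0.286   2.1003  2.0259]
[[-0.2, 2.6], [-1.4, 1.2], [1.2, -9.0], [-2.3, -0.2], [0.0, -2.7], [-1.3, 0.9], [0.1, -1.7], [0.8, -0.2], [0.7, 0.3], [-0.8, -1.7], [2.3, -1.1], [-0.7, -1.8], [0.1, -0.9], [-1.4, -2.7], [2.0, -1.2], [-1.9, 1.6], [-0.5, -0.5]]
stand [0.59557   0.2508947 0.01     ] [0.59229065 0.25226548 0.126     ]
scene campos [0.06 0.56 0.71]
side campos [ 0.26 -0.55  0.76]
can [0.75838176 0.00131548 0.        ] redcan [ 0.7267921  -0.22711008  0.        ] [ 0.73540966 -0.24709026  0.        ] tape [6.08512787e-01 1.17192098e-01 1.11022302e-16] jar [4.85000943e-01 2.72555622e-01 1.11022302e-16] fake [0.71158588 0.43147014 0.        ] [0.70987475 0.42857527 0.        ] [ 7.05751207e-01  1.60716116e-01 -1.11022302e-16]
```

```bash
cat >> h.py <<'E'
CX,CY,CA=.5037,-.0443,.286
def car(x,y,z):return rz(CA)@np.array([x,y,z])+[CX,CY,0]
def down(yaw,s=None):
    # tool y=-z world, tool z = (cos yaw, sin yaw)
    z=np.array([np.cos(yaw),np.sin(yaw),0]);y=np.array([0,0,-1.]);return np.c_[np.cross(y,z),y,z]
def rel(P,Rm=None,s=None):
    s=s or state();R0=R.from_quat(s["orientation"]).as_matrix()
    d=R0.T@(np.asarray(P)-s["tool_pos"])/.25
    v=np.zeros(3) if Rm is None else R.from_matrix(R0.T@Rm).as_rotvec()/(np.pi/2)
    return np.r_[d,v].round(4).tolist()
def st():
    s=state();m=R.from_quat(s["orientation"]).as_matrix()
    p=rz(CA).T@(s["tool_pos"]-[CX,CY,0])
    print("t",round(s["time_s"],2),"tcp",s["tool_pos"].round(4),"car",p.round(4),"F",s["force"].round(1),"w",round(s["gripper_width"],4),"yaw",np.arctan2(m[1,2],m[0,2]).round(4),"ydir",m[:,1].round(4),"q",s["qpos"].round(2));return s
E
python3 - <<'E'
from h import *
s=st();print(R.from_quat(s["orientation"]).as_matrix().round(3))
for yaw in (CA,CA+np.pi,CA+np.pi/2,CA-np.pi/2):
  print(yaw,rel(car(0,-.19,.24),down(yaw)),rel(car(0,-.19,.15),down(yaw)))
E
```

```text
t 0.25 tcp [ 0.1438 -0.5565  0.2308] car [-0.4898 -0.3898  0.2308] F [0.6 1.4 0.9] w 0.0854 yaw -1.318 ydir [-1.e-04  8.e-04 -1.e+00] q [-1.53  0.16  1.6  -0.    1.39 -0.21]
[[-0.968 -0.     0.25 ]
 [-0.25   0.001 -0.968]
 [-0.    -1.    -0.001]]
0.286 [-1.9316, -0.0356, -0.8638, 0.0003, -1.0211, -0.0005] [-1.9315, 0.3244, -0.8635, 0.0003, -1.0211, -0.0005]
3.427592653589793 [-1.9316, -0.0356, -0.8638, 0.0005, 0.9789, 0.0003] [-1.9315, 0.3244, -0.8635, 0.0005, 0.9789, 0.0003]
1.8567963267948966 [-1.9316, -0.0356, -0.8638, 0.0001, 1.9789, 0.0008] [-1.9315, 0.3244, -0.8635, 0.0001, 1.9789, 0.0008]
-1.2847963267948965 [-1.9316, -0.0356, -0.8638, 0.0005, -0.0211, -0.0001] [-1.9315, 0.3244, -0.8635, 0.0005, -0.0211, -0.0001]
```

```bash
python3 -m handwheel '[[0,-0.2,0,0,0,0],[0,-0.5,0,0,0,0],[0,-0.5,0,0,0,0],[0,-0.5,0,0,0,0]]' 1 40; python3 - <<'E'
from h import *
st();save("wrist","w1");save("side","s1")
E
```

```text
time_s: 0.75
tool_pos: [0.1438, -0.557, 0.3569]
orientation: [0.089, -0.701, 0.702, -0.089]
force: [-0.2, -0.9, -0.1]
gripper_width: 0.0124
t 0.75 tcp [ 0.1438 -0.557   0.3569] car [-0.4899 -0.3904  0.3569] F [-0.2 -0.9 -0.1] w 0.0124 yaw -1.318 ydir [ 0.     -0.0016 -1.    ] q [-1.53  0.11  1.41 -0.    1.62 -0.21]
```

View pics/w1.png

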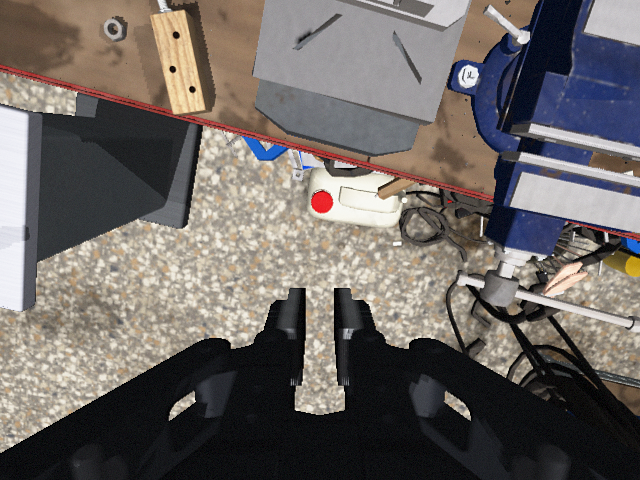

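View pics/s1.png

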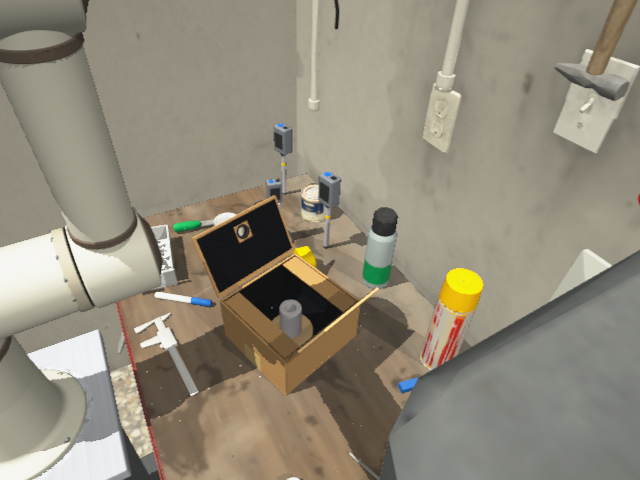

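```bash
python3 - <<'E'
from h import *
for uv in ((385,470),(405,410),(450,370),(520,325),(640,252)):
  print(uv,[onz("side",uv,z).round(2).tolist() for z in (.6,.5,.4,.3,.2,.1,0)])
# depth of slab corner from wrist pair
f=grab_frame("wrist");s=state();s0=dict(s);s0["tool_pos"]=np.array([.1438,-.5565,.2308])
for z in (.0,.05,.1,.15): print(z,wray((262,80),s,f,z).round(3),wray((235,52),s0,f,z).round(3),wray((432,122),s,f,z).round(3),wray((478,115),s0,f,z).round(3))
E
python3 - <<'E'
import cv2
a=cv2.imread("pics/scene0.png");cv2.imwrite("pics/c5.png",cv2.resize(a[0:300,440:640],None,fx=2,fy=2))
E
```

```text
(385, 470) [[0.32, -0.51, 0.6], [0.35, -0.49, 0.5], [0.39, -0.46, 0.4], [0.42, -0.44, 0.3], [0.45, -0.41, 0.2], [0.49, -0.38, 0.1], [0.52, -0.36, 0.0]]
(405, 410) [[0.34, -0.5, 0.6], [0.38, -0.46, 0.5], [0.43, -0.43, 0.4], [0.48, -0.39, 0.3], [0.52, -0.36, 0.2], [0.57, -0.32, 0.1], [0.62, -0.29, 0.0]]
(450, 370) [[0.37, -0.49, 0.6], [0.43, -0.45, 0.5], [0.49, -0.42, 0.4], [0.56, -0.38, 0.3], [0.62, -0.34, 0.2], [0.68, -0.3, 0.1], [0.75, -0.27, 0.0]]
(520, 325) [[0.41, -0.49, 0.6], [0.5, -0.45, 0.5], [0.59, -0.41, 0.4], [0.68, -0.37, 0.3], [0.77, -0.33, 0.2], [0.87, -0.29, 0.1], [0.96, -0.25, 0.0]]
(640, 252) [[0.51, -0.48, 0.6], [0.66, -0.44, 0.5], [0.81, -0.4, 0.4], [0.97, -0.36, 0.3], [1.12, -0.31, 0.2], [1.27, -0.27, 0.1], [1.43, -0.23, 0.0]]
0.0 [ 0.264 -0.447 -0.   ] [ 0.269 -0.441  0.   ] [ 0.27  -0.674  0.   ] [ 0.273 -0.683  0.   ]
0.05 [ 0.259 -0.456  0.05 ] [ 0.261 -0.454  0.05 ] [ 0.264 -0.661  0.05 ] [ 0.265 -0.664  0.05 ]
0.1 [ 0.254 -0.466  0.1  ] [ 0.254 -0.467  0.1  ] [ 0.259 -0.647  0.1  ] [ 0.257 -0.645  0.1  ]
0.15 [ 0.249 -0.475  0.15 ] [ 0.246 -0.48   0.15 ] [ 0.253 -0.634  0.15 ] [ 0.249 -0.626  0.15 ]
```

View pics/c5.png

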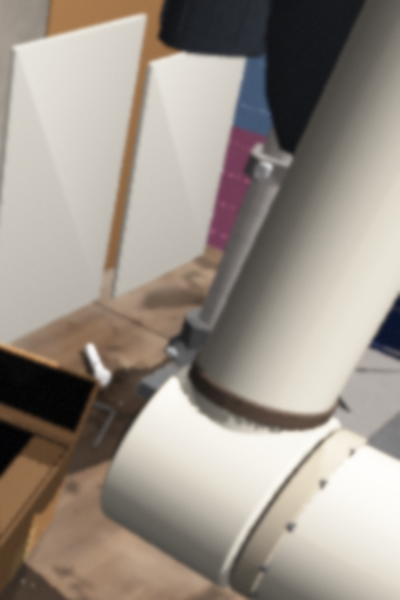

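```bash
python3 - <<'E'
from h import *
s=st()
print(rel((.22,-.36,.33),down(-1.285)),rel((.45,-.27,.30),down(-1.285)))
E
```

```text
t 0.9 tcp [ 0.1437 -0.5558  0.3536] car [-0.4897 -0.3892  0.3536] F [-0.3  0.  -0.8] w -0.0004 yaw -1.3181 ydir [-2.0e-04  4.5e-03 -1.0e+00] q [-1.53  0.11  1.41  0.    1.62 -0.21]
[-0.4912, 0.0978, -0.6818, 0.0028, -0.0211, -0.0007] [-1.4718, 0.2193, -0.7997, 0.0028, -0.0211, -0.0007]
```

```bash
python3 -m handwheel '[[-0.12,0.02,-0.2,0,-0.02,0],[-0.3,0.06,-0.45,0,-0.02,0],[-0.49,0.1,-0.68,0,-0.02,0],[-0.7,0.12,-0.72,0,-0.02,0],[-0.95,0.15,-0.76,0,-0.02,0]]'; python3 - <<'E'
from h import *
s=st()
print(rel(car(0,-.19,.24),down(-1.285)))
print(rel(car(0,-.19,.15),down(-1.285)))
E
```

```text
time_s: 1.52
tool_pos: [0.313, -0.318, 0.3189]
orientation: [-0.1, 0.701, -0.699, 0.099]
force: [0.7, -0.8, 0.8]
gripper_width: 0.0004
t 1.52 tcp [ 0.313  -0.318   0.3189] car [-0.2602 -0.2088  0.3189] F [ 0.7 -0.8  0.8] w 0.0004 yaw -1.2877 ydir [-0.001   0.0015 -1.    ] q [-1.07 -0.23  1.81 -0.    1.57  0.22]
[-1.0406, 0.3151, -0.0777, 0.0011, -0.0017, 0.0003]
[-1.0408, 0.6751, -0.0771, 0.0011, -0.0017, 0.0003]
```

```bash
python3 -m handwheel '[[-0.25,0.08,-0.08,0,0,0],[-0.5,0.16,-0.08,0,0,0],[-0.75,0.24,-0.08,0,0,0],[-1,0.31,-0.08,0,0,0],[-1,0.45,-0.08,0,0,0]]'; python3 - <<'E'
from h import *
s=st()
print(rel(car(0,-.18,.15),down(-1.285)))
save("side","s2");save("wrist","w2")
E
```

```text
time_s: 2.15
tool_pos: [0.5495, -0.2292, 0.2065]
orientation: [0.101, -0.7, 0.7, -0.102]
force: [-0.4, -0.4, -0.3]
gripper_width: 0.0003
t 2.15 tcp [ 0.5495 -0.2292  0.2065] car [-0.0082 -0.1903  0.2065] F [-0.4 -0.4 -0.3] w 0.0003 yaw -1.2833 ydir [ 9.e-04  1.e-04 -1.e+00] q [-0.6   0.23  1.57  0.    1.35  0.68]
[-0.0328, 0.2262, -0.0412, -0.0001, 0.0011, -0.0006]
```

View pics/s2.png

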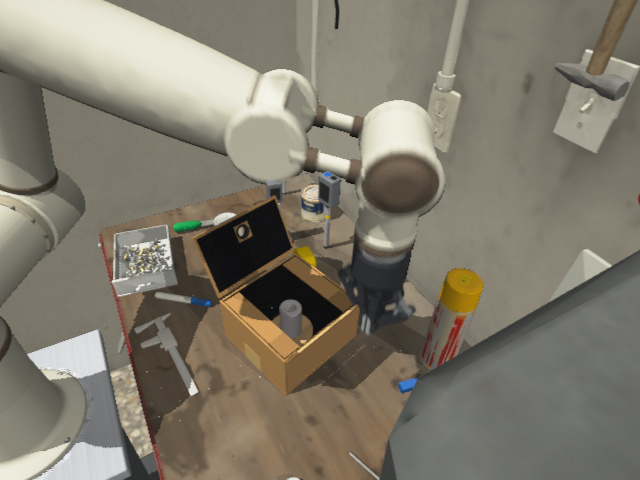

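View pics/w2.png

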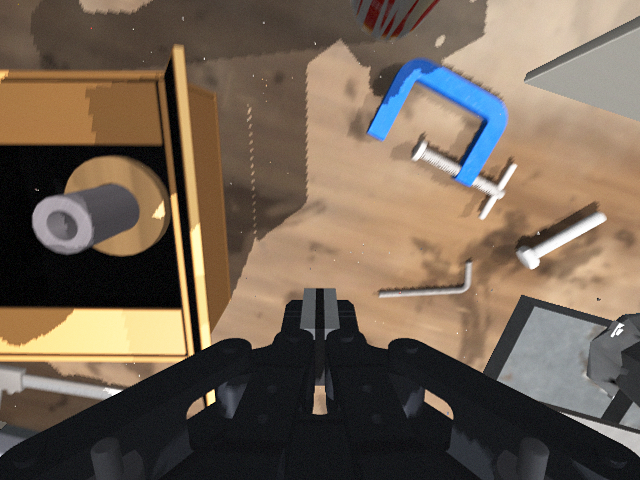

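```bash
python3 -m handwheel '[[-0.03,0.1,-0.04,0,0,0],[-0.03,0.22,-0.04,0,0,0],[-0.03,0.22,-0.04,0,0,0]]'; python3 - <<'E'
from h import *
s=st();f=grab_frame("wrist")
print(wray((63,222),dict(s,tool_pos=np.array([.5495,-.2292,.2065])),f,.09),car(0,0,.09))
for y,z in ((-.14,.155),(-.108,.165),(-.08,.16),(-.058,.142),(-.049,.128),(-.046,.113)):print(rel(car(0,y,z))[:3])
E
```

```text
time_s: 2.62
tool_pos: [0.5487, -0.2184, 0.1508]
orientation: [-0.102, 0.701, -0.699, 0.098]
force: [0.2, 0.3, -0.3]
gripper_width: 0.0005
t 2.62 tcp [ 0.5487 -0.2184  0.1508] car [-0.0059 -0.1797  0.1508] F [ 0.2  0.3 -0.3] w 0.0005 yaw -1.2873 ydir [-0.0054  0.0033 -1.    ] q [-0.58  0.27  1.63 -0.    1.25  0.7 ]
[ 0.50619523 -0.041665    0.09      ] [ 0.5037 -0.0443  0.09  ]
[-0.0192, -0.0084, -0.1635]
[-0.0188, -0.0481, -0.2916]
[-0.0186, -0.028, -0.4035]
[-0.0185, 0.0442, -0.4914]
[-0.0185, 0.1003, -0.5273]
[-0.0185, 0.1603, -0.5392]
```

```bash
python3 -m handwheel '[[-0.02,-0.02,-0.16,0,0,0],[-0.02,-0.05,-0.29,0,0,0],[-0.02,-0.03,-0.4,0,0,0],[-0.02,0,-0.45,0,0,0],[-0.02,0.045,-0.49,0,0,0]]'; python3 - <<'E'
from h import *
s=st();save("side","s3",(180,150,420,400),2.4)
for y,z in ((-.049,.128),(-.046,.118),(-.046,.113)):print(rel(car(0,y,z))[:3])
E
```

```text
time_s: 3.3
tool_pos: [0.5226, -0.1006, 0.143]
orientation: [0.099, -0.699, 0.701, -0.101]
force: [1.3, -0.6, 2.6]
gripper_width: -0.0001
t 3.3 tcp [ 0.5226 -0.1006  0.143 ] car [ 0.0022 -0.0593  0.143 ] F [ 1.3 -0.6  2.6] w -0.0001 yaw -1.287 ydir [ 0.0029 -0.0013 -1.    ] q [-0.42  0.13  1.81  0.    1.2   0.87]
[0.0044, 0.0498, -0.0334]
[0.0044, 0.0898, -0.0453]
[0.0044, 0.1098, -0.0453]
```

View pics/s3.png

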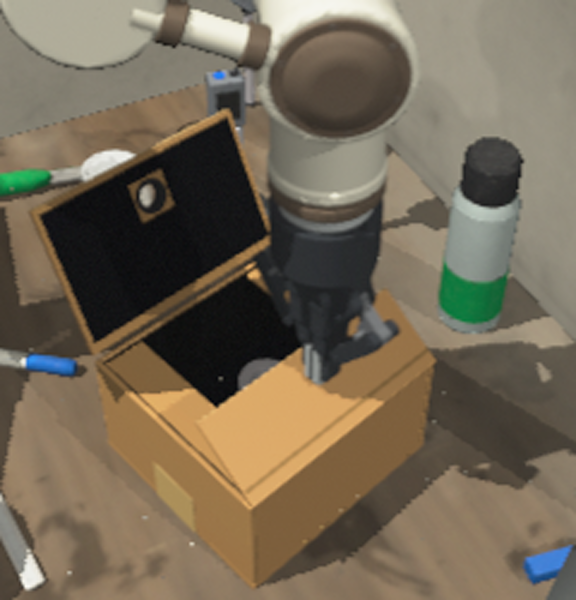

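The short flap is folding; now I press it flat.

```bash
python3 -m handwheel '[[0,0.05,-0.03,0,0,0],[0,0.09,-0.045,0,0,0],[0,0.11,-0.045,0,0,0],[0,0.12,-0.045,0,0,0],[0,0.12,-0.045,0,0,0]]'; python3 - <<'E'
from h import *
s=st();save("side","s4",(180,150,420,400),2.4)
E
```

```text
time_s: 3.98
tool_pos: [0.518, -0.0889, 0.115]
orientation: [-0.101, 0.701, -0.699, 0.099]
force: [-14.6, 6.0, 28.5]
gripper_width: 0.0
t 3.98 tcp [ 0.518  -0.0889  0.115 ] car [ 0.0012 -0.0468  0.115 ] F [-14.6   6.   28.5] w 0.0 yaw -1.2862 ydir [-0.0029  0.0014 -1.    ] q [-0.4   0.16  1.84  0.    1.15  0.89]
```

View pics/s4.png

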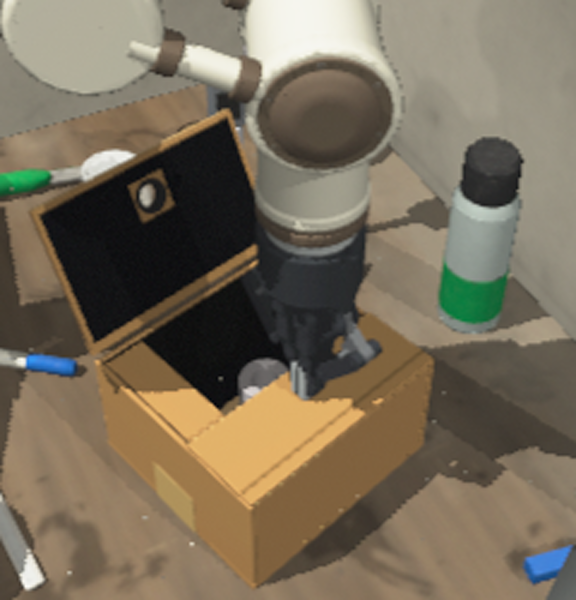

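```bash
python3 - <<'E'
from h import *
for y,z in ((-.047,.31),(.2,.31),(.2,.2)):print(rel(car(-.045,y,z))[:3])
E
```

```text
[0.1866, -0.7796, -0.0008]
[0.188, -0.7774, -0.9888]
[0.187, -0.3375, -0.9879]
```

```bash
python3 -m handwheel '[[0,-0.25,0,0,0,0],[0.05,-0.5,0,0,0,0],[0.1,-0.75,0,0,0,0],[0.15,-0.79,-0.24,0,0,0],[0.19,-0.79,-0.48,0,0,0]]';python3 -m handwheel '[[0,0,-0.25,0,0,0],[0,0,-0.5,0,0,0],[0,0.15,-0.51,0,0,0],[0,0.4,-0.51,0,0,0],[0,0.4,-0.51,0,0,0]]'; python3 - <<'E'
from h import *
s=st();save("side","s5");save("scene","a5")
print("st",rel(car(-.045,.2,.2)))
print(rel(car(-.045,.135,.212))[:3])
for th in (90,75,60,45,32,20,10,3,0):
    t=np.radians(th);y=.095-.115*np.cos(t)+.005*np.sin(t)+.008;z=.116+.115*np.sin(t)+.005*np.cos(t);print(th,round(y,4),round(z,4),rel(car(-.045,y,z))[:3])
E
```

```text
time_s: 4.65
tool_pos: [0.4392, 0.013, 0.3107]
orientation: [0.098, -0.7, 0.7, -0.1]
force: [0.2, 0.6, 0.1]
gripper_width: -0.0001
time_s: 5.28
tool_pos: [0.3989, 0.1348, 0.2038]
orientation: [-0.105, 0.7, -0.699, 0.096]
force: [-0.9, -0.0, 0.7]
gripper_width: 0.0001
t 5.28 tcp [0.3989 0.1348 0.2038] car [-0.05    0.2014  0.2038] F [-0.9 -0.   0.7] w 0.0001 yaw -1.2863 ydir [-1.330e-02 -4.000e-04 -9.999e-01] q [ 0.04 -0.23  2.03  0.    1.35  1.32]
st [-0.0001, 0.042, -0.0006, 0.0, 0.0, 0.0]
[-0.0006, -0.006, 0.2594]
90 0.108 0.231 [-0.0009, -0.0819, 0.3674]
75 0.0781 0.2284 [-0.0012, -0.0714, 0.4872]
60 0.0498 0.2181 [-0.0014, -0.0303, 0.6001]
45 0.0252 0.2009 [-0.0016, 0.0387, 0.6985]
32 0.0081 0.1812 [-0.0017, 0.1174, 0.7669]
20 -0.0034 0.16 [-0.0017, 0.202, 0.8128]
10 -0.0094 0.1409 [-0.0018, 0.2785, 0.8369]
3 -0.0116 0.127 [-0.0018, 0.334, 0.8457]
0 -0.012 0.121 [-0.0017, 0.3581, 0.8474]
```

View pics/s5.png

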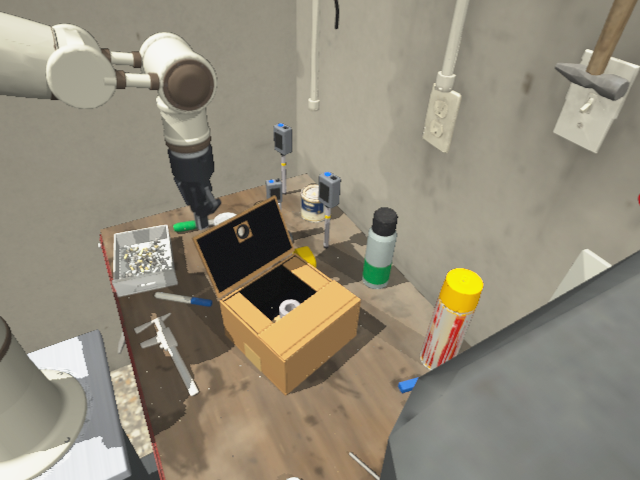

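View pics/a5.png

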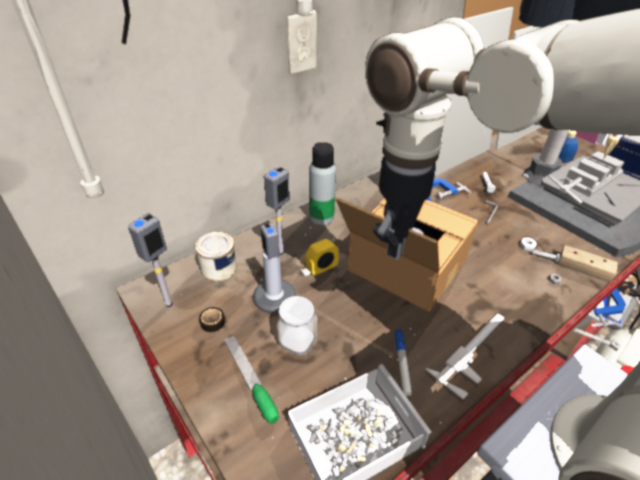

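```bash
python3 -m handwheel '[[0,0,0.15,0,0,0],[0,-0.02,0.26,0,0,0],[0,-0.08,0.37,0,0,0],[0,-0.07,0.49,0,0,0],[0,-0.03,0.6,0,0,0]]'; python3 - <<'E'
from h import *
s=st();save("side","s6",(150,100,450,400),2)
for th in (45,32,20,10,3,0):
    t=np.radians(th);y=.095-.115*np.cos(t)+.005*np.sin(t)+.008;z=.116+.115*np.sin(t)+.005*np.cos(t);print(th,round(y,4),round(z,4),rel(car(-.048,y,z))[:3])
E
```

```text
time_s: 6.0
tool_pos: [0.449, -0.0113, 0.2218]
orientation: [0.097, -0.699, 0.701, -0.103]
force: [0.1, 1.2, 0.2]
gripper_width: 0.0001
t 6.0 tcp [ 0.449  -0.0113  0.2218] car [-0.0432  0.0471  0.2218] F [0.1 1.2 0.2] w 0.0001 yaw -1.2876 ydir [ 0.0088 -0.0023 -1.    ] q [-0.3  -0.18  1.95  0.    1.36  0.99]
45 0.0252 0.2009 [0.0153, 0.0764, 0.0787]
32 0.0081 0.1812 [0.0153, 0.1554, 0.1466]
20 -0.0034 0.16 [0.0156, 0.2403, 0.1921]
10 -0.0094 0.1409 [0.0158, 0.3169, 0.2158]
3 -0.0116 0.127 [0.016, 0.3725, 0.2243]
0 -0.012 0.121 [0.0162, 0.3966, 0.2258]
```

View pics/s6.png

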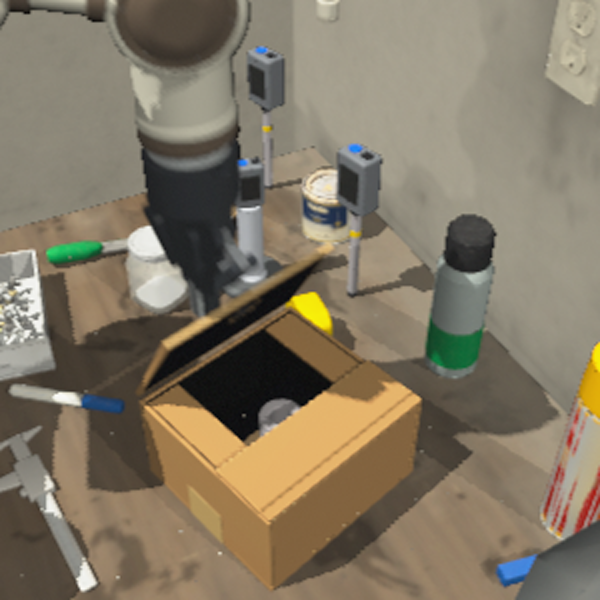

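```bash
python3 -m handwheel '[[0.01,0.08,0.08,0,0,0],[0.01,0.155,0.147,0,0,0],[0.01,0.24,0.19,0,0,0],[0.01,0.317,0.216,0,0,0],[0.01,0.37,0.224,0,0,0]]';python3 -m handwheel '[[0,0.025,0,0,0,0],[0,0.03,0,0,0,0],[0,0.03,0,0,0,0]]'; python3 - <<'E'
from h import *
s=st();save("side","s7",(150,100,450,400),2)
E
```

```text
time_s: 6.68
tool_pos: [0.461, -0.0648, 0.1264]
orientation: [0.098, -0.699, 0.701, -0.101]
force: [0.6, 0.2, -0.1]
gripper_width: -0.0
time_s: 7.05
tool_pos: [0.4602, -0.0642, 0.1206]
orientation: [0.1, -0.699, 0.701, -0.101]
force: [-8.3, 0.8, 17.1]
gripper_width: 0.0
t 7.05 tcp [ 0.4602 -0.0642  0.1206] car [-0.0473 -0.0068  0.1206] F [-8.3  0.8 17.1] w 0.0 yaw -1.2859 ydir [ 0.0019 -0.0019 -1.    ] q [-0.4  -0.01  2.01 -0.    1.14  0.89]
```

View pics/s7.png

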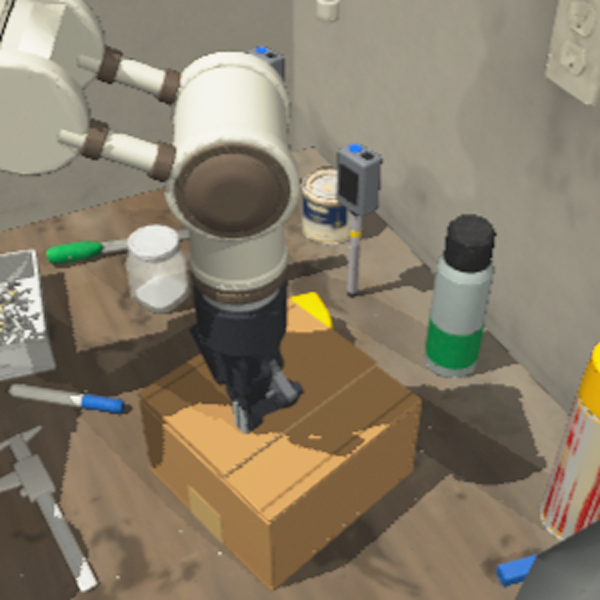

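```bash
python3 -m handwheel '[[0,-0.2,0,0,0,0],[0,-0.4,0,0,0,0],[-0.1,-0.6,0,0,0,0],[-0.18,-0.6,-0.02,0,0,0],[-0.18,-0.6,-0.02,0,0,0]]';python3 -m handwheel '[[0,0,0,0,0,0],[0,0,0,0,0,0]]' -1; python3 - <<'E'
from h import *
s=st();f=save("wrist","w8");save("side","s8",(150,150,450,400),2);save("scene","a8",(320,150,500,320),3.5)
for dx in (-.1,.1):
  for dy in(-.095,.095): print(wproj(car(dx,dy,.115),s,f))
print(wproj(car(0,0,.1285),s,f))
E
```

```text
time_s: 7.72
tool_pos: [0.5017, -0.0456, 0.2684]
orientation: [0.1, -0.7, 0.7, -0.101]
force: [-0.4, -0.9, -0.8]
gripper_width: 0.0001
time_s: 7.98
tool_pos: [0.5, -0.0463, 0.2664]
orientation: [-0.1, 0.7, -0.7, 0.1]
force: [-0.4, -0.0, 0.3]
gripper_width: 0.036
t 7.97 tcp [ 0.5    -0.0463  0.2664] car [-0.0041 -0.0008  0.2664] F [-0.4 -0.   0.3] w 0.036 yaw -1.287 ydir [-1.2e-03  3.0e-04 -1.0e+00] q [-0.33 -0.06  1.75 -0.    1.45  0.95]
[422.24591789 327.10180963]
[215.99782285 327.50458426]
[442.48636788  93.06721532]
[194.22449806  93.84678236]
[318.66141497 224.86155938]
```

View pics/w8.png

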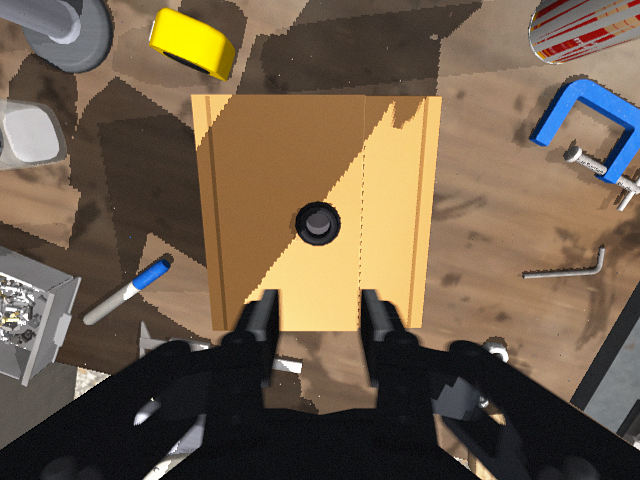

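View pics/a8.png

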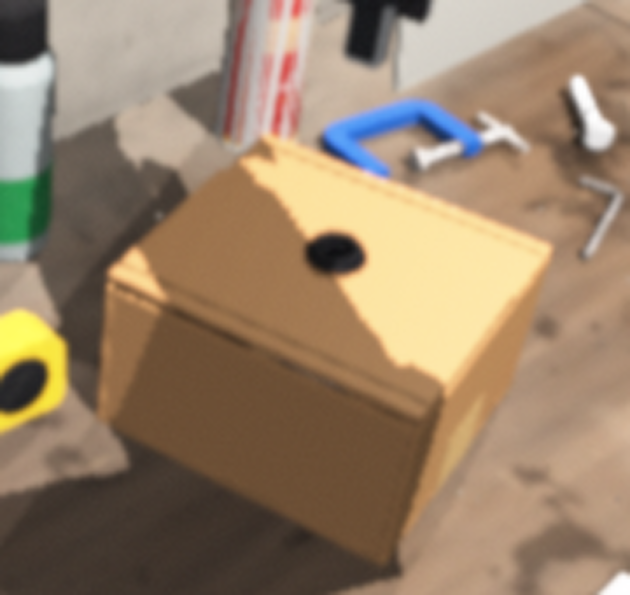

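View pics/s8.png

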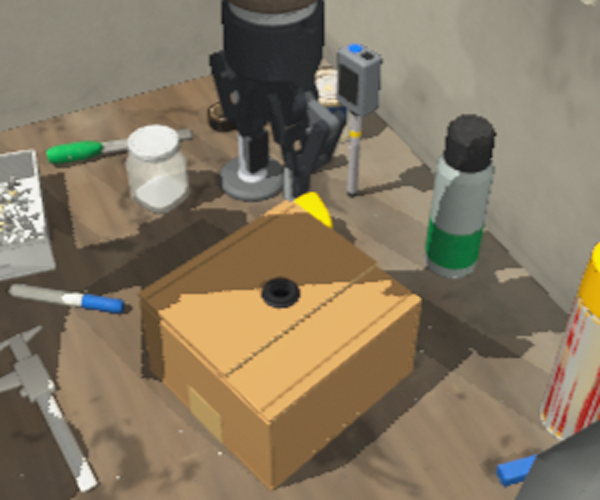

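```bash
python3 - <<'E'
from h import *
s=st();print(rel((.594,.252,.33),down(-1.285)))
E
```

```text
t 8.12 tcp [ 0.5003 -0.0463  0.2666] car [-0.0039 -0.001   0.2666] F [ 0.4 -0.5  1.1] w 0.058 yaw -1.2871 ydir [-6.e-04  2.e-04 -1.e+00] q [-0.33 -0.06  1.75 -0.    1.45  0.95]
[-0.6939, -0.2537, -1.0407, 0.0002, -0.0013, 0.0003]
```

```bash
python3 -m handwheel '[[-0.1,-0.2,-0.15,0,0,0],[-0.25,-0.26,-0.36,0,0,0],[-0.4,-0.26,-0.58,0,0,0],[-0.54,-0.26,-0.8,0,0,0],[-0.68,-0.26,-1,0,0,0]]';python3 -m handwheel '[[0,0,-0.02,0,0,0],[0,0,-0.02,0,0,0]]'; python3 - <<'E'
from h import *
s=st();f=save("wrist","w9");save("scene","a9",(110,100,350,330),2.5)
np.savez("w9.npz",p=s["tool_pos"],q=s["orientation"])
E
```

```text
time_s: 8.75
tool_pos: [0.5901, 0.2311, 0.332]
orientation: [0.1, -0.7, 0.7, -0.1]
force: [1.1, -0.5, 0.4]
gripper_width: 0.0856
time_s: 9.0
tool_pos: [0.5881, 0.234, 0.3316]
orientation: [0.101, -0.7, 0.7, -0.1]
force: [0.1, -0.5, 0.1]
gripper_width: 0.0854
t 9.0 tcp [0.5881 0.234  0.3316] car [0.1595 0.2432 0.3316] F [ 0.1 -0.5  0.1] w 0.0854 yaw -1.286 ydir [-6.e-04 -7.e-04 -1.e+00] q [ 0.19  0.27  1.28 -0.    1.6   1.47]
```

View pics/w9.png

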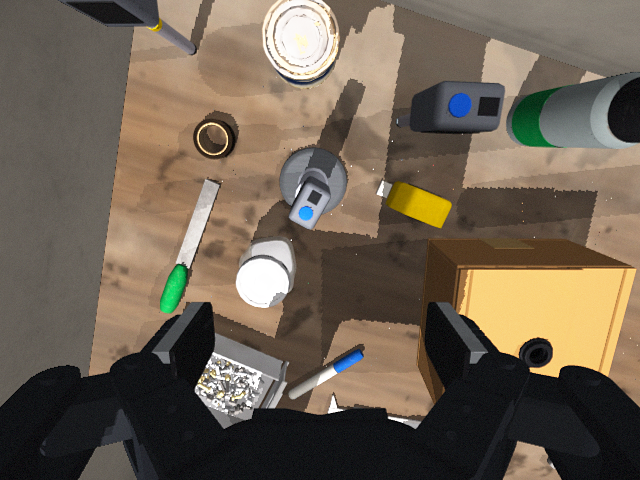

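View pics/a9.png

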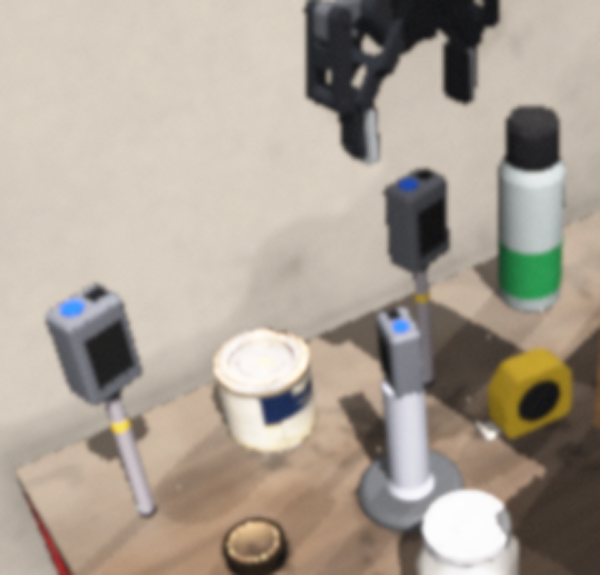

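```bash
python3 - <<'E'
import cv2
a=cv2.imread("pics/w9.png");cv2.imwrite("pics/c9.png",cv2.resize(a[140:240,270:360],None,fx=6,fy=6,interpolation=2))
E
```

```text
(no output)
```

View pics/c9.png

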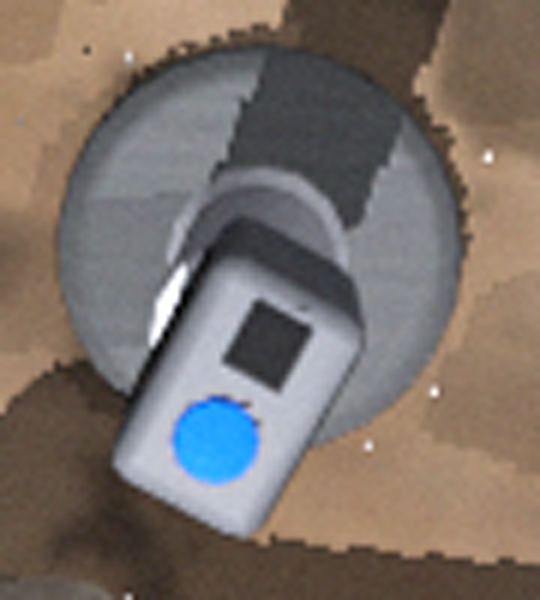

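```bash
python3 - <<'E'
from h import *
d=np.load("w9.npz");s=dict(tool_pos=d["p"],orientation=d["q"]);f=grab_frame("wrist")
W=lambda u,v,z:wray((u/6+270,v/6+140),s,f,z)
c=[W(*p,.182) for p in ((232,255),(360,325),(245,535),(115,465))]
print(np.round(c,4),"ctr",np.mean(c,0))
L=c[0]-c[3]+c[1]-c[2];S=c[1]-c[0]+c[2]-c[3]
print("long",np.linalg.norm(L)/2,np.arctan2(L[1],L[0]),"short",np.linalg.norm(S)/2,np.arctan2(S[1],S[0]))
print("foot",W(262,245,.008)); 
yawx=np.arctan2(L[1],L[0])
st()
for yaw in (np.arctan2(S[1],S[0]),np.arctan2(-S[1],-S[0])): print(yaw, rel((*np.mean(c,0)[:2],.25),down(yaw)))
E
```

```text
[[0.6209 0.2528 0.182 ]
 [0.6167 0.2334 0.182 ]
 [0.5839 0.2404 0.182 ]
 [0.5884 0.2605 0.182 ]] ctr [0.60249099 0.24676086 0.182     ]
long 0.03348785236243533 -0.22182376858641298 short 0.020243562034820035 -1.7901686044537994
foot [0.6042295  0.24651696 0.008     ]
t 9.15 tcp [0.5884 0.2327 0.3323] car [0.1594 0.2418 0.3323] F [-0.2 -0.4  0.3] w 0.0852 yaw -1.2885 ydir [ 5.e-04 -3.e-04 -1.e+00] q [ 0.19  0.26  1.28 -0.    1.6   1.47]
-1.7901686044537994 [-0.0696, 0.3293, -0.0385, -0.0002, 0.3194, -0.0003]
1.351424049135994 [-0.0696, 0.3293, -0.0385, -0.0005, -1.6806, 0.0002]
```

```bash
python3 -m handwheel '[[-0.02,0.08,-0.01,0,0.1,0],[-0.04,0.16,-0.02,0,0.2,0],[-0.07,0.25,-0.04,0,0.3,0],[-0.07,0.33,-0.04,0,0.32,0],[-0.07,0.33,-0.04,0,0.32,0]]'; python3 - <<'E'
from h import *
s=st();f=save("wrist","w10");
np.savez("w10.npz",p=s["tool_pos"],q=s["orientation"])
E
```

```text
time_s: 9.78
tool_pos: [0.6012, 0.2475, 0.2473]
orientation: [-0.075, -0.702, 0.703, 0.078]
force: [-0.2, -1.0, -0.7]
gripper_width: 0.0852
t 9.78 tcp [0.6012 0.2475 0.2473] car [0.1759 0.2524 0.2473] F [-0.2 -1.  -0.7] w 0.0852 yaw -1.7883 ydir [-0.0039 -0.001  -1.    ] q [ 0.21  0.34  1.34 -0.    1.46  1.99]
```

View pics/w10.png

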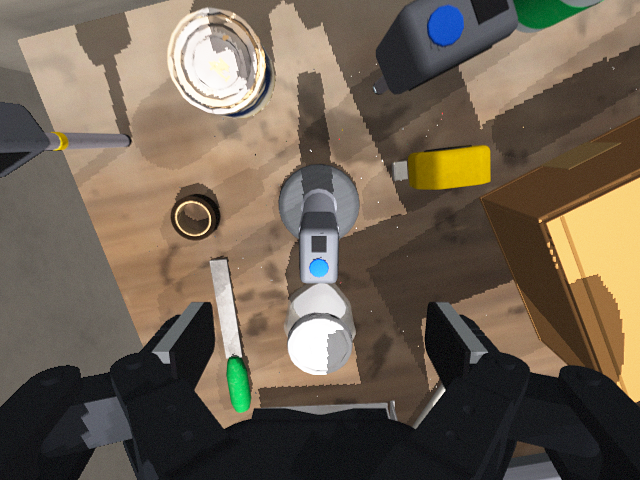

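```bash
python3 - <<'E'
from h import *
a=cv2.imread("pics/w10.png");cv2.imwrite("pics/c10.png",cv2.resize(a[190:295,270:370],None,fx=5.5,fy=5.5,interpolation=2))
E
```

```text
(no output)
```

View pics/c10.png

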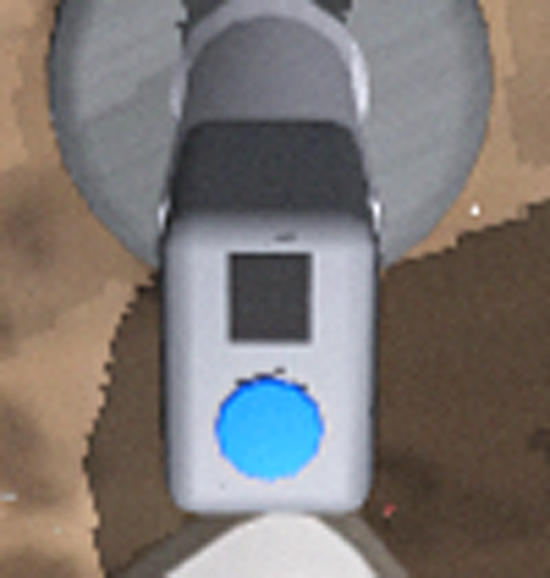

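```bash
python3 - <<'E'
from h import *
d=np.load("w10.npz");s=dict(tool_pos=d["p"],orientation=d["q"]);f=grab_frame("wrist")
W=lambda u,v,z:wray((u/5.5+270,v/5.5+190),s,f,z)
a=W(272,215,.182);b=W(272,512,.182);print(a,b,np.linalg.norm(a-b),(a+b)/2);print(np.linalg.norm(W(165,360,.182)-W(378,360,.182)))
c=(a+b)/2
print("foot",W(270,75,.008))
st();print(rel((c[0],c[1],.137),down(-1.79)))
E
```

```text
[0.61918392 0.24333914 0.182     ] [0.58505265 0.25090093 0.182     ] 0.03495889654889666 [0.60211829 0.24712003 0.182     ]
0.02378026878634009
foot [0.60423798 0.24674331 0.008     ]
t 9.88 tcp [0.6025 0.2481 0.2502] car [0.1773 0.2527 0.2502] F [0.3 0.8 1. ] w 0.0853 yaw -1.7883 ydir [ 8.e-04  1.e-04 -1.e+00] q [ 0.21  0.34  1.34 -0.    1.46  1.99]
[0.0011, 0.4527, 0.0045, 0.0002, 0.0011, -0.0005]
```

```bash
python3 -m handwheel '[[0,0.15,0,0,0,0],[0,0.3,0,0,0,0],[0,0.45,0.003,0,0,0],[0,0.45,0.003,0,0,0]]'; python3 -m handwheel '[[0,0,0,0,0,0],[0,0,0,0,0,0],[0,0,0,0,0,0],[0,0,0,0,0,0],[0,0,0,0,0,0]]' 1 70;python3 - <<'E'
from h import *
s=st();f=save("wrist","w11");save("scene","a11",(170,150,350,320),3.5)
E
```

```text
time_s: 10.38
tool_pos: [0.6004, 0.2473, 0.1346]
orientation: [-0.075, -0.702, 0.704, 0.079]
force: [0.3, -0.1, 0.8]
gripper_width: 0.0853
time_s: 11.0
tool_pos: [0.603, 0.2481, 0.1383]
orientation: [0.078, 0.703, -0.703, -0.076]
force: [-0.6, -1.0, 6.9]
gripper_width: 0.0234
t 11.0 tcp [0.603  0.2481 0.1383] car [0.1778 0.2525 0.1383] F [-0.6 -1.   6.9] w 0.0234 yaw -1.7892 ydir [ 2.3e-03  4.0e-04 -1.0e+00] q [ 0.21  0.43  1.45 -0.    1.26  1.99]
```

View pics/w11.png

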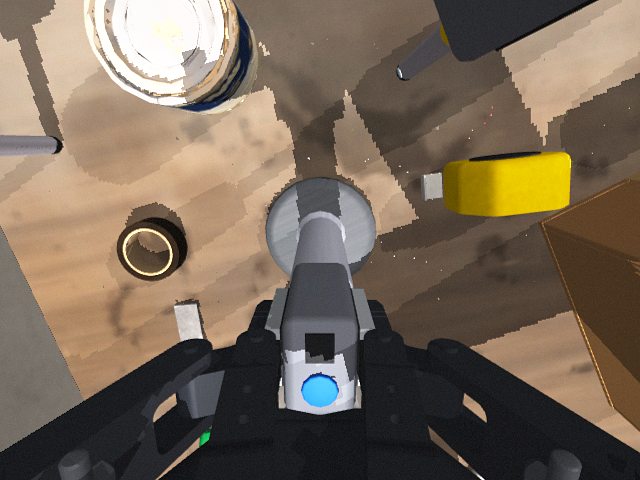

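View pics/a11.png

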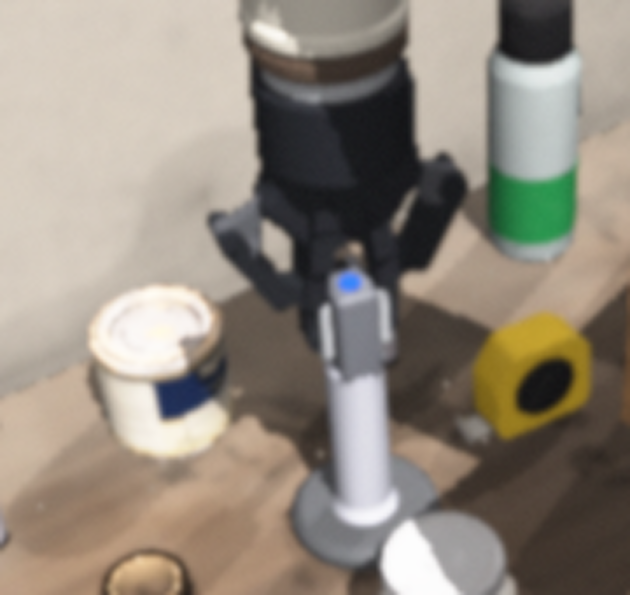

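```bash
python3 -m handwheel '[[0,-0.04,0,0,0,0],[0,-0.1,0,0,0,0],[0,-0.2,0,0,0,0],[0,-0.3,0,0,0,0],[0,-0.4,0,0,0,0]]' ; python3 -m handwheel '[[0,-0.1,0,0,0,0],[0,-0.2,0,0,0,0],[0,-0.25,0,0,0,0],[0,-0.25,0,0,0,0]]';python3 - <<'E'
from h import *
s=st();f=save("wrist","w12");save("scene","a12",(170,100,350,320),2.7)
print(rel(car(0,0,.30),down(-1.79)))
E
```

```text
time_s: 11.72
tool_pos: [0.6021, 0.2479, 0.2384]
orientation: [0.077, 0.703, -0.703, -0.077]
force: [0.3, 0.2, -0.9]
gripper_width: 0.0233
time_s: 12.22
tool_pos: [0.6026, 0.2481, 0.3005]
orientation: [0.078, 0.703, -0.703, -0.076]
force: [1.3, 0.5, -1.9]
gripper_width: 0.0229
t 12.22 tcp [0.6026 0.2481 0.3005] car [0.1773 0.2526 0.3005] F [ 1.3  0.5 -1.9] w 0.0229 yaw -1.7891 ydir [ 1.9e-03  4.0e-04 -1.0e+00] q [0.21 0.32 1.27 0.   1.55 1.99]
[0.1296, -0.0061, 1.2257, -0.0005, 0.0005, 0.0011]
```

View pics/w12.png

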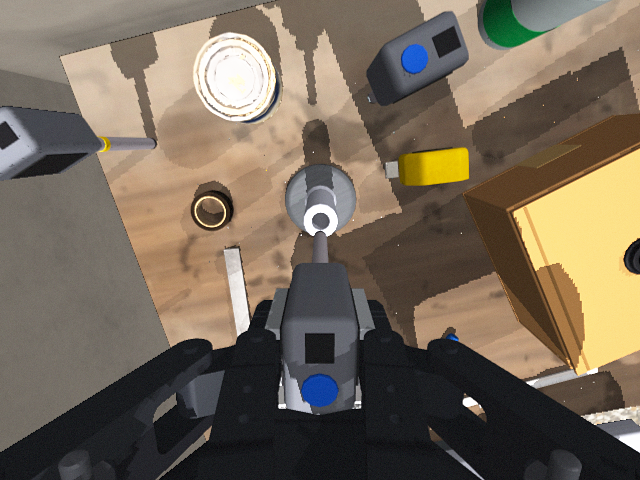

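View pics/a12.png

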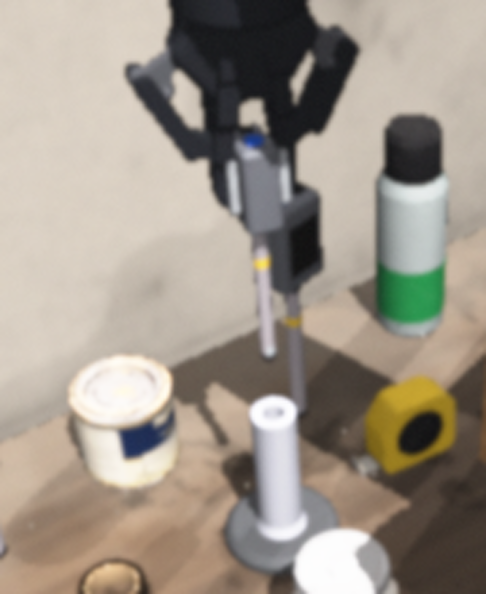

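```bash
python3 -m handwheel '[[0.01,0,0.1,0,0,0],[0.03,0,0.25,0,0,0],[0.05,0,0.42,0,0,0],[0.07,0,0.6,0,0,0],[0.09,0,0.78,0,0,0]]' ; python3 -m handwheel '[[0.01,0,0.16,0,0,0],[0.025,0,0.28,0,0,0],[0.035,0,0.38,0,0,0],[0.04,0,0.44,0,0,0],[0.04,0,0.44,0,0,0]]';python3 -m handwheel '[[0,0,0,0,0,0],[0,0,0,0,0,0]]';python3 - <<'E'
from h import *
s=st();f=save("wrist","w13");save("scene","a13",(330,80,490,280),3);save("side","s13",(180,80,380,330),2.4)
print(rel(car(0,0,.30),down(-1.79)))
np.savez("w13.npz",p=s["tool_pos"],q=s["orientation"])
E
```

```text
time_s: 12.95
tool_pos: [0.5367, 0.0613, 0.2978]
orientation: [-0.076, -0.703, 0.703, 0.078]
force: [1.2, -0.2, -1.8]
gripper_width: 0.0235
time_s: 13.58
tool_pos: [0.504, -0.0431, 0.2987]
orientation: [0.077, 0.703, -0.703, -0.078]
force: [-0.6, 0.6, -2.3]
gripper_width: 0.0234
time_s: 13.82
tool_pos: [0.5046, -0.042, 0.2993]
orientation: [0.077, 0.703, -0.703, -0.077]
force: [-0.4, 0.2, -1.3]
gripper_width: 0.0233
t 13.82 tcp [ 0.5046 -0.042   0.2993] car [0.0015 0.002  0.2993] F [-0.4  0.2 -1.3] w 0.0233 yaw -1.788 ydir [-0.e+00  3.e-04 -1.e+00] q [-0.32 -0.06  1.69  0.    1.51  1.47]
[0.0014, -0.0026, 0.0085, 0.0, 0.001, -0.0]
```

View pics/w13.png

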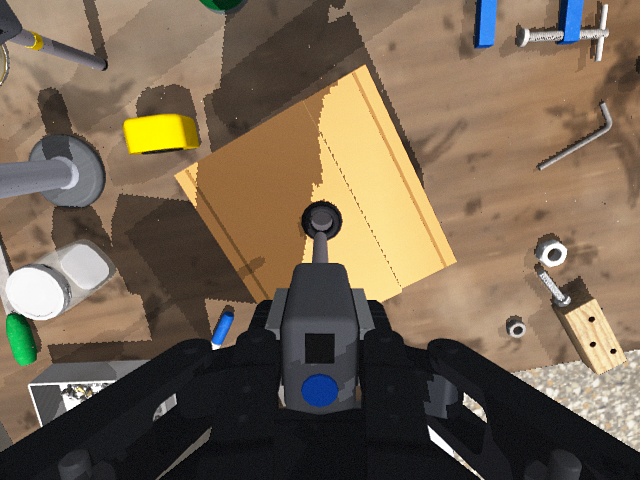

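View pics/a13.png

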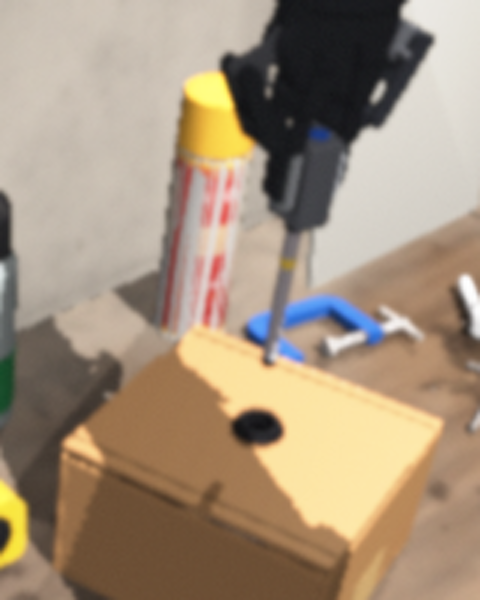

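View pics/s13.png

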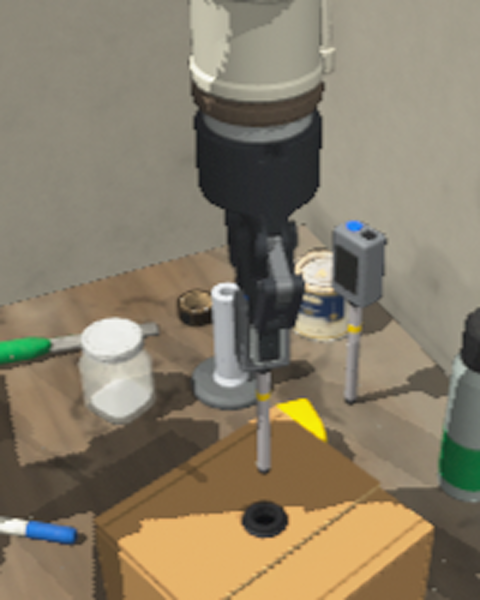

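```bash
python3 - <<'E'
from h import *
save("scene","a14",(395,110,465,250),1);save("side","s14",(260,230,320,320),1)
a=cv2.imread("pics/a14.png");b=cv2.imread("pics/s14.png");w=cv2.imread("pics/w13.png")[185:265,280:360]
c=np.zeros((600,780,3),np.uint8)
cv2.imwrite("pics/a14b.png",cv2.resize(a[60:140,:],None,fx=7,fy=7,interpolation=2))
cv2.imwrite("pics/s14b.png",cv2.resize(b[:,:],None,fx=6.6,fy=6.6,interpolation=2))
cv2.imwrite("pics/w14b.png",cv2.resize(w,None,fx=7,fy=7,interpolation=2))
E
```

```text
(no output)
```

View pics/a14b.png

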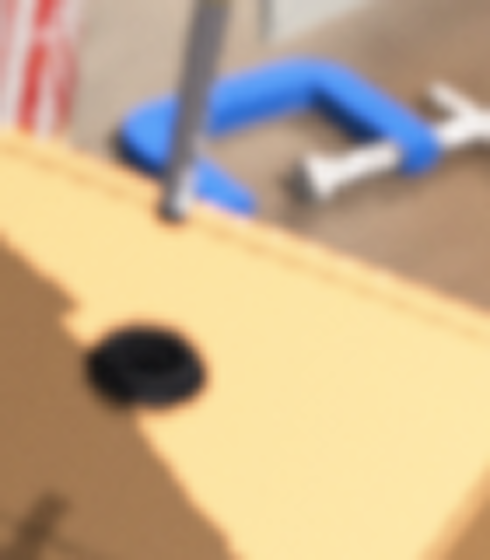

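View pics/s14b.png

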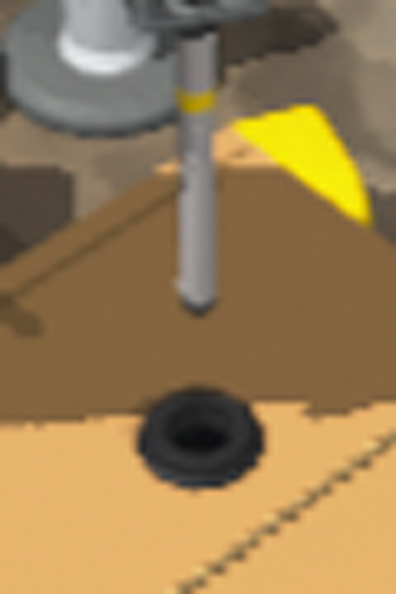

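View pics/w14b.png

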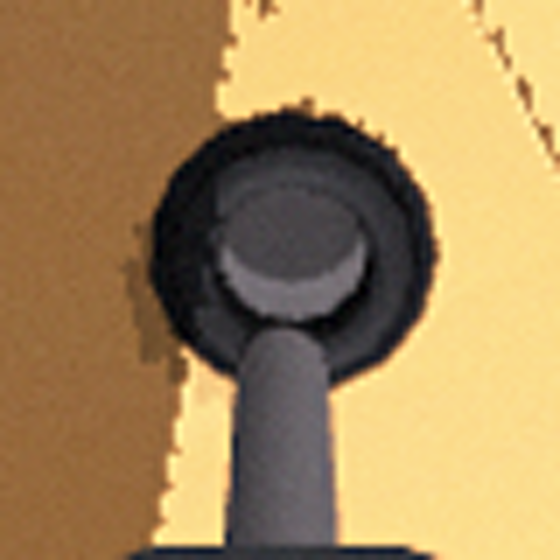

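```bash
python3 - <<'E'
from h import *
d=np.load("w13.npz");s=dict(tool_pos=d["p"],orientation=d["q"]);f=grab_frame("wrist")
A=lambda u,v:(u/7+395,v/7+170);S=lambda u,v:(u/6.6+260,v/6.6+230);Wp=lambda u,v:(u/7+280,v/7+185)
z=.1225
print("bush scene",onz("scene",A(148,367),z),"side",onz("side",S(200,440),z),"wrist",wray(Wp(294,248),s,f,z),"car",car(0,0,z))
for z in (.1775,.18,.1825):print("tip scene",z,onz("scene",A(175,209),z),"side",onz("side",S(198,305),z))
# wrist: stem axis direction at visible points: upper and lower
print(wray(Wp(285,355),s,f,.18),"tcp",s["tool_pos"])
# predicted vertical line through TCP in wrist
for z in (.178,.2,.22):print(z,(wproj((*s["tool_pos"][:2],z),s,f)-[280,185])*7)
for n,B,sc in (("scene",(395,170),7),("side",(260,230),6.6)):
  for z in (.178,.228,.258):print(n,z,(proj(n,(*s["tool_pos"][:2],z))[0]-B)*sc)
E
```

```text
bush scene [ 0.50177172 -0.04411002  0.1225    ] side [ 0.50323393 -0.04661649  0.1225    ] wrist [ 0.50336124 -0.04411123  0.1225    ] car [ 0.5037 -0.0443  0.1225]
tip scene 0.1775 [ 0.50504333 -0.04636939  0.1775    ] side [ 0.50392182 -0.04552317  0.1775    ]
tip scene 0.18 [ 0.50293819 -0.04351665  0.18      ] side [ 0.50289225 -0.04770279  0.18      ]
tip scene 0.1825 [ 0.50083305 -0.04066392  0.1825    ] side [ 0.50186269 -0.04988241  0.1825    ]
[ 0.50449625 -0.04297784  0.18      ] tcp [ 0.50456741 -0.04197824  0.29926599]
0.178 [275.8814181  351.57935205]
0.2 [275.77902226 407.48142781]
0.22 [275.66985942 467.07789227]
scene 0.178 [165.91212491 213.8327427 ]
scene 0.228 [194.95153015  66.77095543]
scene 0.258 [213.46455933 -26.98300186]
side 0.178 [194.47448601 294.82690684]
side 0.228 [191.88551691 164.41993151]
side 0.258 [190.22411146  80.73455264]
```

```bash
python3 -m handwheel '[[0,0.05,0,0,0,0],[0,0.1,0,0,0,0],[0,0.14,0,0,0,0],[0,0.155,0,0,0,0],[0,0.155,0,0,0,0]]' ;python3 -m handwheel '[[0,0,0,0,0,0],[0,0,0,0,0,0]]';python3 - <<'E'
from h import *
s=st();w=save("wrist","w15",(270,175,370,275),6);save("scene","a15",(385,170,455,240),8);save("side","s15",(255,245,325,315),8)
np.savez("w15.npz",p=s["tool_pos"],q=s["orientation"])
E
```

```text
time_s: 14.75
tool_pos: [0.5043, -0.0428, 0.2603]
orientation: [0.077, 0.703, -0.703, -0.077]
force: [0.3, -0.8, -0.7]
gripper_width: 0.0232
time_s: 15.0
tool_pos: [0.5046, -0.0429, 0.2611]
orientation: [-0.077, -0.703, 0.703, 0.077]
force: [0.2, 0.5, -2.1]
gripper_width: 0.0239
t 15.0 tcp [ 0.5046 -0.0429  0.2611] car [0.0013 0.0011 0.2611] F [ 0.2  0.5 -2.1] w 0.0239 yaw -1.7892 ydir [ 9.e-04 -3.e-04 -1.e+00] q [-0.32 -0.04  1.75 -0.    1.44  1.47]
```

View pics/a15.png

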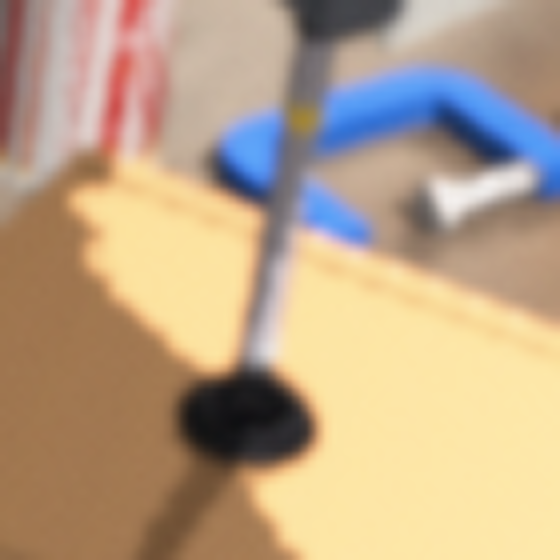

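View pics/s15.png

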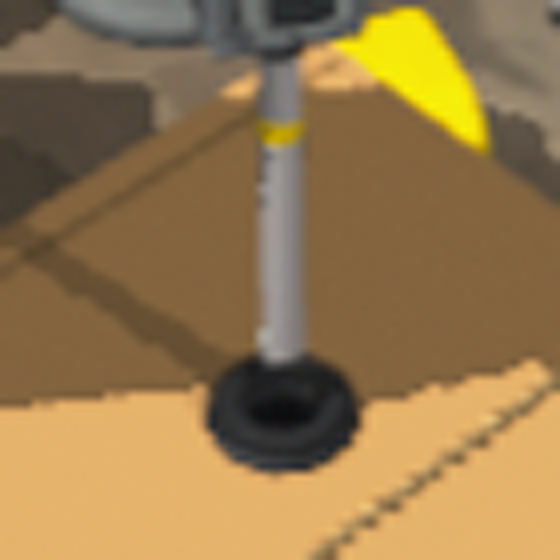

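View pics/w15.png

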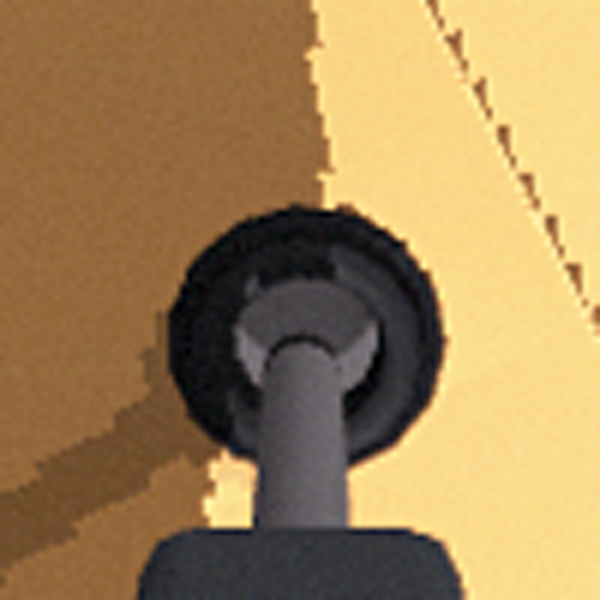

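```bash
python3 - <<'E'
from h import *
def tri(ps):
    A=[];
    def r(P):return np.concatenate([proj(n,P)[0]-uv for n,uv in ps])
    q=least_squares(r,[.5,-.04,.2]);return q.x,q.fun
print(tri([("scene",(385+305/8,170+118/8)),("side",(255+281.5/8,245+132/8))]))
print(tri([("scene",(385+252/8,170+397/8)),("side",(255+282/8,245+405/8))]))
# fit mark with xy fixed at bush axis estimates
for z in (.215,.217,.219,.221):print(z,(proj("scene",(.5035,-.0453,z))[0]-[385,170])*8,(proj("side",(.5035,-.0453,z))[0]-[255,245])*8)
print((proj("scene",(.5035,-.0453,.1285))[0]-[385,170])*8,(proj("side",(.5035,-.0453,.1285))[0]-[255,245])*8)
E
```

```text
(array([ 0.50456944, -0.04568266,  0.21471887]), array([-0.10013412, -0.12046776, -0.0945327 ,  0.10820908]))
(array([ 0.50355762, -0.04702323,  0.1265545 ]), array([ 0.28584238,  0.31859676,  0.27205248, -0.2856952 ]))
0.215 [306.59372617 118.63586123] [275.65612616 132.41507384]
0.217 [307.96469584 111.78606461] [275.53122639 125.95305858]
0.219 [309.33982009 104.91551041] [275.40590517 119.46923876]
0.221 [310.71911783  98.02410415] [275.28016037 112.96350383]
[251.01974379 396.30099424] [280.68336184 392.51221903]
```

```bash
python3 -m handwheel '[[0,0.02,0.001,0,0,0],[0,0.05,0.001,0,0,0],[0,0.08,0.001,0,0,0],[0,0.1,0.001,0,0,0],[0,0.1,0.001,0,0,0]]' ;python3 - <<'E'
from h import *
s=st();w=save("wrist","w16",(270,175,370,275),6);save("scene","a16",(385,170,455,240),8);save("side","s16",(255,245,325,315),8)
E
```

```text
time_s: 15.78
tool_pos: [0.5039, -0.0429, 0.2349]
orientation: [0.077, 0.703, -0.703, -0.078]
force: [-0.3, -0.8, -0.8]
gripper_width: 0.0232
t 15.78 tcp [ 0.5039 -0.0429  0.2349] car [0.0006 0.0013 0.2349] F [-0.3 -0.8 -0.8] w 0.0232 yaw -1.7892 ydir [-1.2e-03  4.0e-04 -1.0e+00] q [-0.32 -0.02  1.78  0.    1.39  1.46]
```

View pics/a16.png

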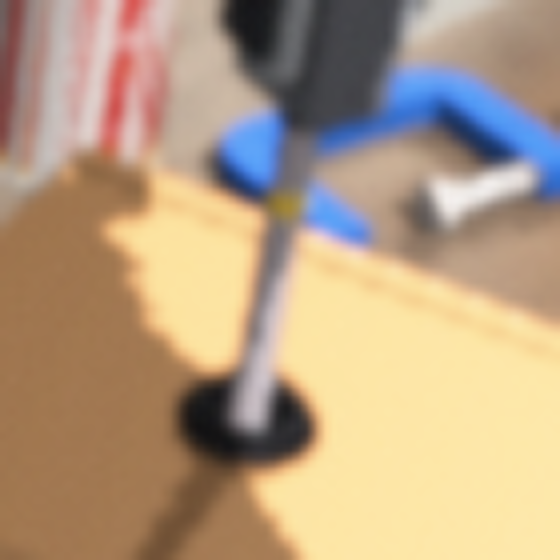

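View pics/s16.png

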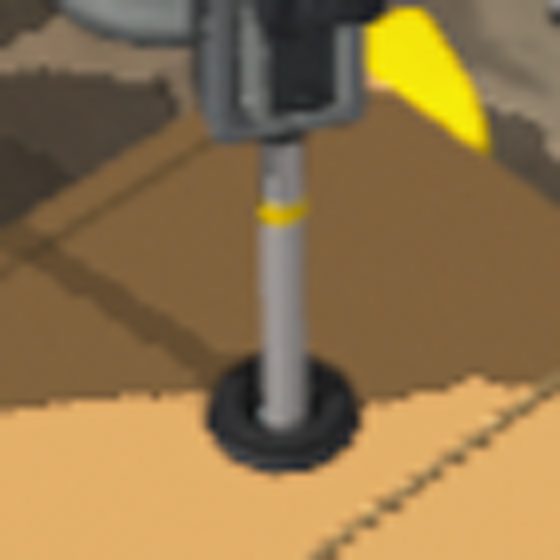

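View pics/w16.png

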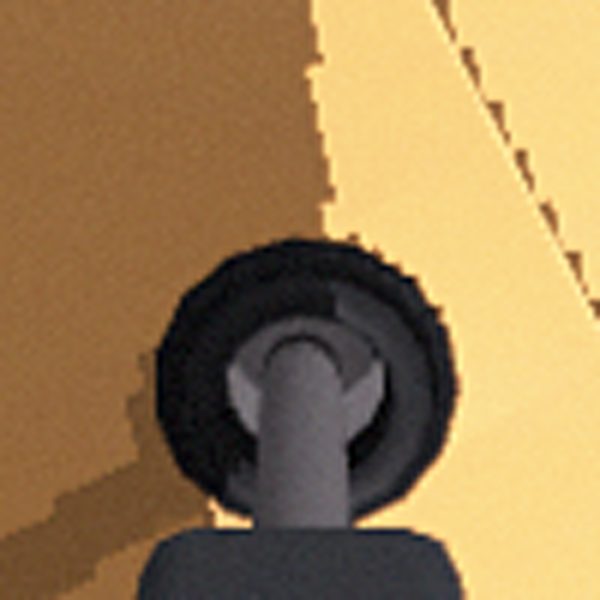

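```bash
python3 -m handwheel '[[0,0.025,0,0,0,0],[0,0.065,0,0,0,0],[0,0.105,0,0,0,0],[0,0.145,0,0,0,0],[0,0.18,0,0,0,0]]' ;python3 -m handwheel '[[0,0,0,0,0,0],[0,0,0,0,0,0]]';python3 - <<'E'
from h import *
s=st();w=save("wrist","w17",(270,175,370,275),6);save("scene","a17",(385,170,455,240),8);save("side","s17",(255,245,325,315),8)
E
```

```text
time_s: 16.55
tool_pos: [0.5041, -0.043, 0.1897]
orientation: [0.077, 0.703, -0.703, -0.077]
force: [0.1, -0.9, -2.0]
gripper_width: 0.0233
time_s: 16.8
tool_pos: [0.5046, -0.0431, 0.1909]
orientation: [-0.077, -0.703, 0.703, 0.077]
force: [-0.1, -0.4, -1.0]
gripper_width: 0.0233
t 16.8 tcp [ 0.5046 -0.0431  0.1909] car [0.0012 0.0009 0.1909] F [-0.1 -0.4 -1. ] w 0.0233 yaw -1.7892 ydir [ 6.e-04 -2.e-04 -1.e+00] q [-0.32  0.01  1.83  0.    1.29  1.46]
```

View pics/a17.png

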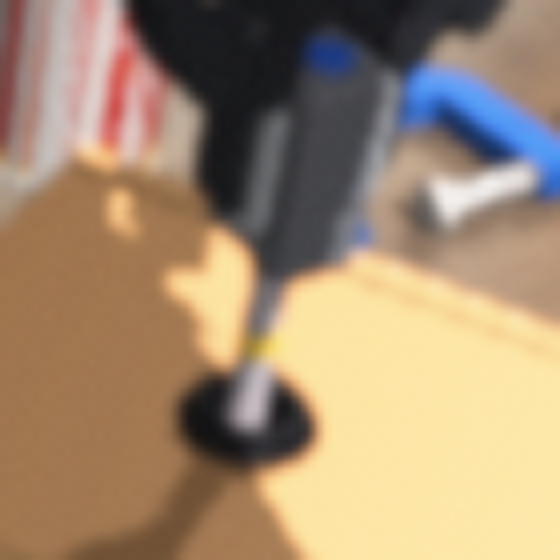

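View pics/s17.png

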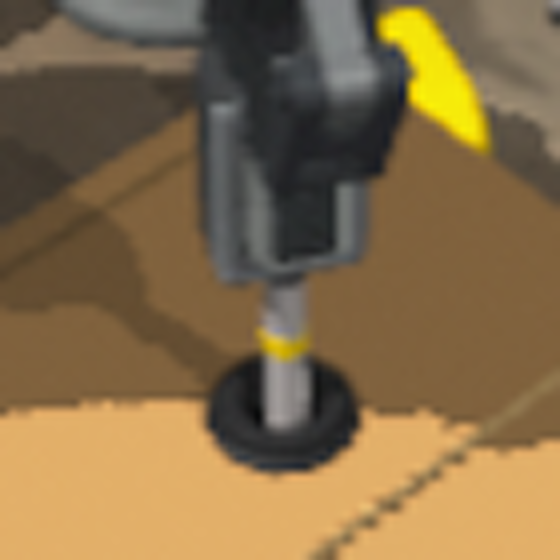

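View pics/w17.png

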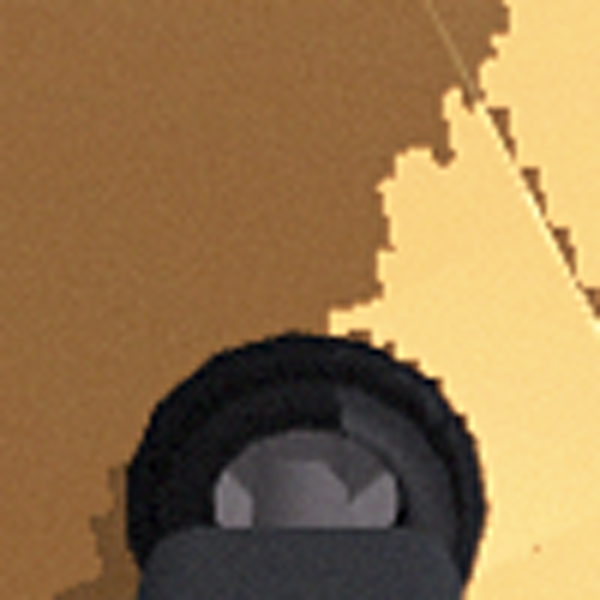

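```bash
python3 -m handwheel '[[0,0.015,0,0,0,0],[0,0.03,0,0,0,0],[0,0.045,0,0,0,0],[0,0.06,0,0,0,0],[0,0.06,0,0,0,0]]' ;python3 -m handwheel '[[0,0,0,0,0,0],[0,0,0,0,0,0]]';python3 - <<'E'
from h import *
s=st();w=save("wrist","w18",(270,185,370,285),6);save("scene","a18",(395,195,440,235),12);save("side","s18",(265,265,315,310),12)
E
```

```text
time_s: 17.58
tool_pos: [0.504, -0.0429, 0.1751]
orientation: [0.077, 0.703, -0.703, -0.077]
force: [1.1, -0.6, -1.4]
gripper_width: 0.0235
time_s: 17.82
tool_pos: [0.5045, -0.0431, 0.1758]
orientation: [-0.077, -0.703, 0.703, 0.077]
force: [-0.1, -1.0, -1.9]
gripper_width: 0.0234
t 17.82 tcp [ 0.5045 -0.0431  0.1758] car [0.0011 0.001  0.1758] F [-0.1 -1.  -1.9] w 0.0234 yaw -1.7893 ydir [ 4.e-04 -1.e-04 -1.e+00] q [-0.32  0.03  1.85 -0.    1.26  1.46]
```

View pics/a18.png

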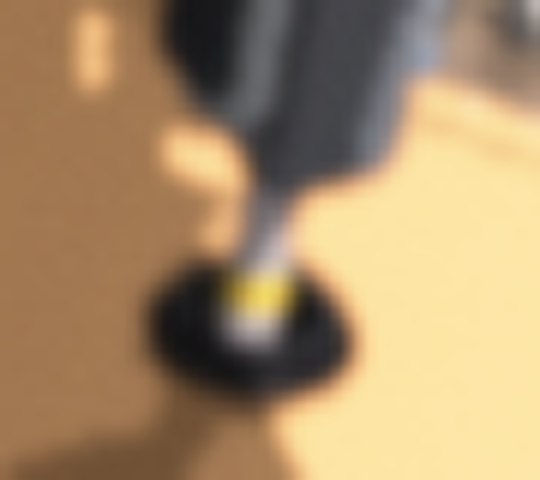

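View pics/s18.png

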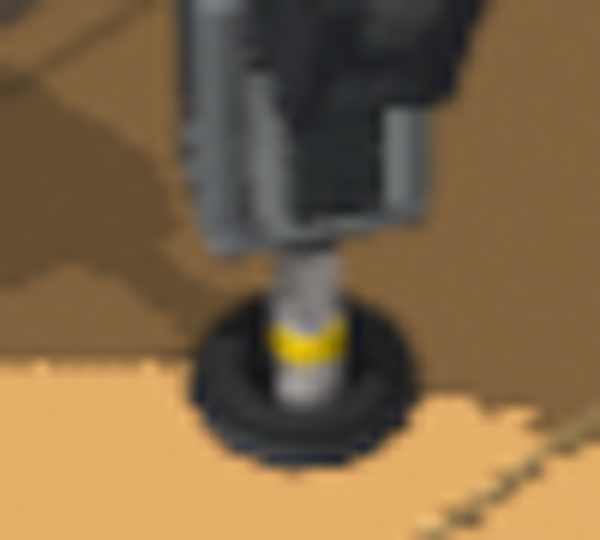

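```bash
cat > band.py <<'E'
from h import *
def run():
    res={}
    for n,box in(("scene",(405,180,435,235)),("side",(280,250,302,312))):
        f=grab_frame(n);im=f["color"].astype(float)[box[1]:box[3],box[0]:box[2]]
        y=np.clip(np.minimum(im[...,0],im[...,1])-im[...,2]-60,0,None)
        # keep component nearest stem: strong saturation only
        m=(y>25).astype(np.uint8);k,lab,stt,cen=cv2.connectedComponentsWithStats(m)
        best=max(range(1,k),key=lambda i:(y*(lab==i)).sum()) if k>1 else None
        if n=="side" or True:
            w=y*(lab==best);vv,uu=np.mgrid[box[1]:box[3],box[0]:box[2]]
            c=np.array([(w*uu).sum(),(w*vv).sum()])/w.sum();res[n]=(c,stt[best])
    return res
def pred(n,xy,z):
    C=-T[n][:3,:3].T@T[n][:3,3];a0=np.arctan2(C[1]-xy[1],C[0]-xy[0])
    ph=np.linspace(-np.pi/2,np.pi/2,61);wt=np.cos(ph)
    P=np.array([[xy[0]+.005*np.cos(a0+p),xy[1]+.005*np.sin(a0+p),z] for p in ph])
    return (proj(n,P)*wt[:,None]).sum(0)/wt.sum()
if __name__=="__main__":
    r=run()
    for n in r:print(n,r[n][0].round(2),r[n][1])
    fun=lambda p:np.concatenate([pred(n,p[:2],p[2])-r[n][0] for n in r])
    q=least_squares(fun,[.504,-.045,.13]);print("band xyz",q.x.round(4),q.fun.round(2));st()
E
python3 band.py
```

```text
scene [416.42 219.14] [10 39  4  2  5]
side [289.94 293.54] [ 8 43  5  2 10]
band xyz [ 0.5034 -0.0445  0.1334] [-0.11 -0.12 -0.11  0.11]
t 18.07 tcp [ 0.5044 -0.043   0.1757] car [0.001  0.001  0.1757] F [-1.2 -0.3 -1.4] w 0.023 yaw -1.7893 ydir [ 2.e-04 -0.e+00 -1.e+00] q [-0.32  0.03  1.85  0.    1.26  1.46]
```

```bash
python3 -m handwheel '[[0,0.01,0,0,0,0],[0,0.02,0,0,0,0],[0,0.02,0,0,0,0],[0,0.02,0,0,0,0]]' ;python3 -m handwheel '[[0,0,0,0,0,0],[0,0,0,0,0,0],[0,0,0,0,0,0],[0,0,0,0,0,0]]';python3 band.py; python3 - <<'E'
from h import *
w=save("wrist","w19");save("scene","a19",(320,100,500,300),3);save("side","s19",(265,265,315,310),12)
E
```

```text
time_s: 18.58
tool_pos: [0.5043, -0.043, 0.1706]
orientation: [0.077, 0.703, -0.703, -0.077]
force: [-0.2, 0.1, -1.7]
gripper_width: 0.0233
time_s: 19.08
tool_pos: [0.5043, -0.043, 0.1706]
orientation: [-0.077, -0.703, 0.703, 0.077]
force: [0.1, -0.2, -0.8]
gripper_width: 0.0231
scene [415.97 221.43] [10 41  3  2  6]
side [289.75 295.44] [ 8 44  5  3 11]
band xyz [ 0.503  -0.0441  0.1277] [-0.11 -0.13 -0.11  0.11]
t 19.18 tcp [ 0.5043 -0.043   0.1706] car [0.001  0.001  0.1706] F [-0.3 -0.1 -0.8] w 0.0229 yaw -1.7892 ydir [ 0.  0. -1.] q [-0.32  0.04  1.85  0.    1.25  1.46]
```

View pics/a19.png

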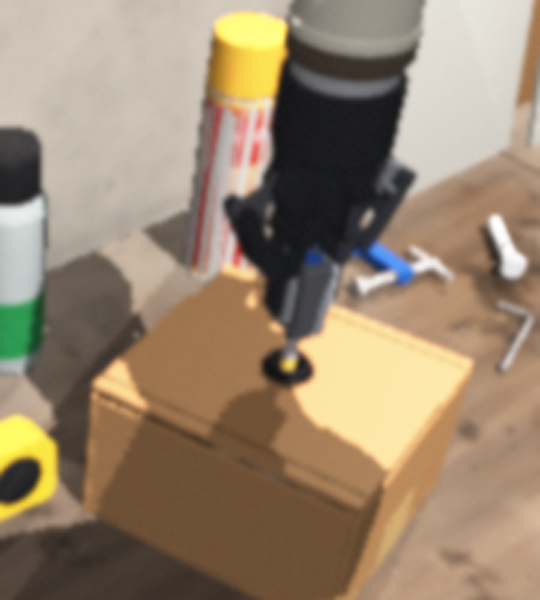

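View pics/s19.png

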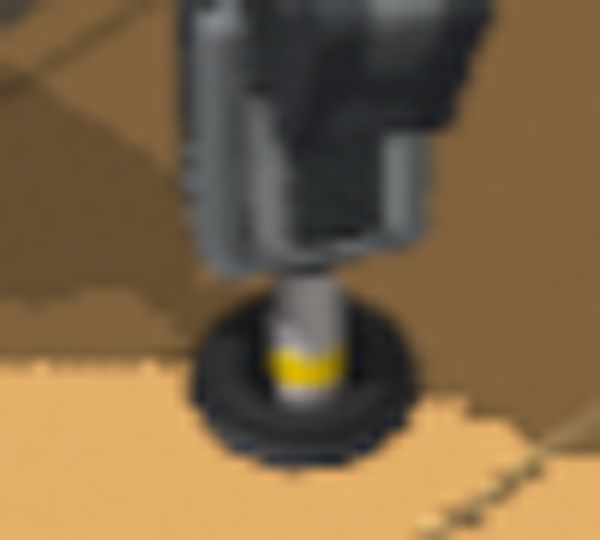

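View pics/w19.png

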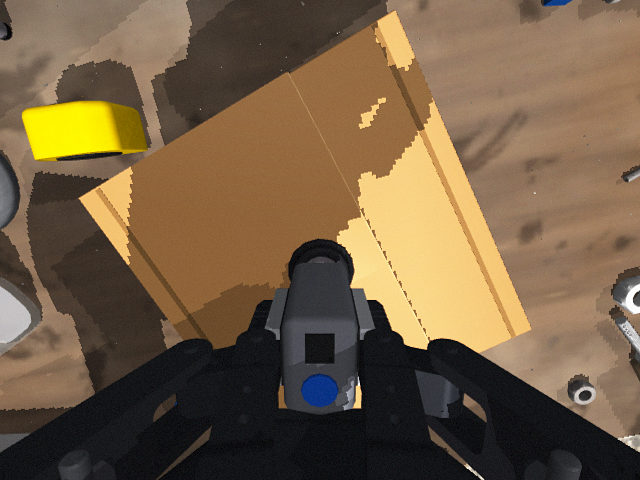

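```bash
python3 - <<'E'
from h import *
s=st();print(np.abs(s["joint_vel"]).max())
print(sign_off());
E
```

```text
t 19.32 tcp [ 0.5043 -0.043   0.1706] car [0.0009 0.0011 0.1706] F [ 0.6 -0.2 -1. ] w 0.023 yaw -1.7892 ydir [-1.e-04  0.e+00 -1.e+00] q [-0.32  0.04  1.85  0.    1.25  1.46]
0.0014764362027486068
the job is handed in; nothing more can be done
None
```

The job is handed in: both flaps are shut, and the arm is still holding the borescope upright in the guide bush at the yellow band. It took about 19 s of the 67 s.

- **Flaps:** I pressed the short plain flap flat first, then the long flap over it. The fingertips stopped at the flat heights (115 and 121 mm), with a peak reading of about 32 N on the tool. The pictures afterwards match the closed carton.
- **Borescope:** I took the one in the aluminium stand. Its handpiece measured 35 x 24 mm, and the two larger look-alikes were left alone. It was lifted straight out and lowered in stages.
- **Depth:** the band's middle is at 127.7 mm by the cameras and 128.6 mm by the arm's position; the bush top is at 128.5 mm.
- **Centring:** by the fixed cameras, the stem is within about 1 mm of the carton's axis. The wrist camera suggested an offset of about 0.5 mm to one side, while the scene camera suggested as much the other way. I treated that as measurement error and did not correct it.
- **Contact:** the tool is vertical and at rest. The force readings on the way in stayed at 1 to 2 N, no more than the borescope's own weight, so nothing suggests the stem touched anything. I could not see inside the sleeve once the flaps were shut.
- **Bystanders:** the tape measure, jar and spray can were not touched, and they show no sign of having moved in the pictures.

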